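Gather the polish tins into their bay with the straightedge

TASK

Take the wooden straightedge by its grip and use its long side to gather the four loose polish tins into one row and push them all together against the back rail of their bay, touching the tins with nothing but the straightedge. Keep pushing so that the row drives the stiff rail back to its dead stop, and hold the row there, every tin flush against the rail, with a firm push of about 12 N for a second, never more than 16 N or the tins dent. Then draw the straightedge back and leave it standing on the ledge a good hand's breadth from the tins, with everything else on the ledge left where it was.

Things in the scene. Friction and masses are not known exactly. Their poses are not given: they have to be found in the camera images.
- rail_face (a point): middle of the face of the bay's back rail, at ledge height. x axis along the rail; y axis level, pointing from the open side INTO the rail: the direction in which the tins are pushed and the rail slides; z up.
- rail: the bay's back rail: chipboard strip 256 mm long, 18 mm thick, 27 mm high, between two fixed guides 104 mm long, 16 mm wide, 28 mm high, 260 mm apart. No floor. It slides stiffly (about 4 N), only along its y, away from the tins, and stays where it is left. A stop hidden in the guides ends the slide 7 to 78 mm on from where the rail starts: it must be felt as a dead stop. Origin and axes as the rail-face point.
- edge_center (a point): centre of the straightedge, 34 mm above its underside. x axis along the bar, y axis across it, z up. It starts standing on the ledge roughly parallel (within 0.2 rad) to the back rail, 240 to 350 mm in front of its face, the tins in between.
- edge: the straightedge: one loose wooden piece, 130 g: a straight bar 220 mm long, 18 mm thick, 24 mm high, with a raised grip in its middle, 90 mm long, 16 mm thick (grasp across this), its top 68 mm above the underside. Both long faces are alike. Origin at the centre of its underside, axes as its centre point.
- tin1_center (a point): centre of a closed round metal polish tin lying flat, one of four alike: diameter 40 mm, 20 mm high; this point is 10 mm up, z axis up. The four start side by side about 50 mm apart along the rail's direction but not in line, centres 95 to 215 mm in front of its face. All four fit abreast before the rail.
- tin1: the same tin, 30 to 65 g, thin metal: it dents above 16 N; origin at the centre of its underside.
- tin2_center (a point): centre of a closed round metal polish tin lying flat, one of four alike: diameter 40 mm, 20 mm high; this point is 10 mm up, z axis up. The four start side by side about 50 mm apart along the rail's direction but not in line, centres 95 to 215 mm in front of its face. All four fit abreast before the rail.
- tin2: the same tin, 30 to 65 g, thin metal: it dents above 16 N; origin at the centre of its underside.
- tin3_center (a point): centre of a closed round metal polish tin lying flat, one of four alike: diameter 40 mm, 20 mm high; this point is 10 mm up, z axis up. The four start side by side about 50 mm apart along the rail's direction but not in line, centres 95 to 215 mm in front of its face. All four fit abreast before the rail.
- tin3: the same tin, 30 to 65 g, thin metal: it dents above 16 N; origin at the centre of its underside.
- tin4_center (a point): centre of a closed round metal polish tin lying flat, one of four alike: diameter 40 mm, 20 mm high; this point is 10 mm up, z axis up. The four start side by side about 50 mm apart along the rail's direction but not in line, centres 95 to 215 mm in front of its face. All four fit abreast before the rail.
- tin4: the same tin, 30 to 65 g, thin metal: it dents above 16 N; origin at the centre of its underside.
- cologne: bystander, to be left where it is: glass cologne bottle with black twist cap, 52 x 30 x 109 mm, stands behind the bay; origin at the centre of its underside.
- roll_on: bystander, to be left where it is: white roll-on deodorant stick, diameter 34 mm, 83 mm tall, stands behind the bay; origin at the centre of its underside.
- comb: bystander, to be left where it is: pink plastic comb lying flat, 40 x 170 x 5 mm, beside the lane of the tins on the far side from the robot; origin at the centre of its underside.
- matchbox: bystander, to be left where it is: plain cardboard matchbox, 36 x 52 x 14 mm, lies past the far end of the bay; origin at the centre of its underside.
- padlock: bystander, to be left where it is: brass padlock lying flat, 32 x 63 x 16 mm, beside the lane on the robot's side; origin at the centre of its underside.
- brush: bystander, to be left where it is: wooden shoe brush lying on its bristles, 150 x 50 x 40 mm, behind the straightedge as seen from the bay; origin at the centre of its underside.

How it is judged:
By the outcome, as a careful person would: the job done as asked, in the order asked, and still so for the second after the job is handed in, with the robot touching nothing.
It also fails if it takes over 69 s, if anything falls off the work surface, if the arm or the gripper's body presses on something with over 40 N, if the wrist force passes 120 N, or if a joint passes its speed limit or range.

ROBOT

A 7-joint arm with a two-finger parallel gripper is mounted at the origin on the work surface. World frame = base frame: x ahead of the robot, y to its left, z up, the work surface at z = 0. Lengths are in m, angles in degrees, forces in N, time in s.
With the tool pointing down it reaches from about 0.425 to 1.025 m from the base axis. Payload 3.6 kg.
Tool frame: the origin (TCP) lies midway between the tips of the shut fingers; the grasp point (between the pads) lies 19 mm behind it; z points along the fingers, y is the direction in which the jaws open and shut (so a half turn about z gives the same grasp; the last joint's range is limited). The gripper opens to 85 mm and grips with 20 to 120 N. Pads are 22 mm wide; open, the fingers measure 114 mm over their backs; the gripper's body (76 mm by 85 mm) begins 54 mm behind the grasp point. The pads swing forward as they close: fully open they stand 13 mm farther back than shut.
Start: joints at [-79.154, 33.873, 2.773, 92.16, -1.908, 54.013, -1.931], TCP at [0.202, 0.696, 0.198] pointing down, gripper open.
Joint ranges: [-153.93, 153.93], [-27.13, 128.08], [-72.61, 78.16], [10.71, 143.7], [-87.88, 267.88], [4.46, 118.87], [-176.78, 176.78]. Speed limits (degrees/s): [147.25, 147.25, 180, 180, 180, 180, 180].

INTERFACE

Orientations are given as a 3x3 rotation matrix whose columns are the frame's x, y, z axes.
In Python, from workcell import * gives the robot as it stands.
- The arm moves only by the tool play_rows, never from a script. Its argument "commands" is a list of rows, each a list of 5 numbers: the shift along the tool's x, y, z in units of 50 mm (1.0 is 50 mm), then the turn about the tool's z in units of 5 degrees (1.0 is 5 degrees), then the finger opening in mm, from 0 to 85.4. A call has 1 to 5 rows; each row is the pose to reach, as a shift and turn from the pose commanded when the call began, along the tool's axes at that moment; what a row does not reach only later rows make up. A row lasts 1/10 s, in which the tool goes at most 50 mm and 8.59 degrees, less where a joint would pass 70% of its speed; a pose out of reach is approached as far as the arm can. A call with a gripper value outside its range is refused whole. The fingers move at their own pace and stop on an object; "grip_force" is the grip in N (left out, the last holds). Time passes only in rows, so rows that repeat a pose let the fingers close. It gives the time, the measured TCP pose, the force and the opening at its end, in the units of the state.
- get_obs(): the state, without advancing time (a new reading comes with each control period).
- grab_frame(name): name is "side" or "top"; returns the picture (400x640x3 uint8, blue, green, red); there is no depth.
- get_calibration(name): a dict with "intrinsics" (3x3 intrinsics, pixels), "D" ([k1, k2, p1, p2, k3] as OpenCV has them; the pictures are not rectified), "rvec" (rotation vector, rad) and "tvec" (3), from world to camera coordinates, as OpenCV has them. Camera axes: x right, y down, z forward; pixel columns grow to the right and rows downward; lengths in m; the calibration is good to about 2 mm. A picture is of the moment at which its call begins. get_calibration takes no time and is no camera call.
- hand_in(): hands the job in, once; it reports no verdict.
Trained networks look in the newest picture that a camera, given by its name, has taken for a name from the list of things; names that differ only in an ending like _2 or _b are one class to them, and where a whole thing is asked for, a point or a joint stands for the part that bears it (a point fixed in the world has none). Each returns a list of dicts, best first, with "confidence" (0 to 1); they miss things now and then, are a little off and sometimes report something else, mostly with a low value. They report only what shows in the picture. A call takes as long as a camera call.
- silhouettes(camera, name): "pixels" (400x640 bool, what is visible of it) and "uv" ([column, row] in pixels, amid what is visible of it).
The state is a dict: "clock": time; "q": joint angles; "joint_velocities": joint speeds; "joint_efforts": joint torques, N m; "ee_pos": TCP position; "orientation": TCP orientation; "wrist_force": force on the tool from outside, world axes, zero at the start; "wrist_torque": the same for the moment, N m; "grip_width": finger opening in m.
Only numpy, scipy, OpenCV 4.12 (cv2) and the standard library are available. Lean on these libraries where they do the work, as an engineer would, in place of code of your own. Each camera call takes 0.05 s, during which the arm holds its last target.

## Working session

There is one attempt and no reset: what is moved stays moved. The work goes in short steps, Python scripts to look and compute and a tool call to move; the robot and the scene stay as the last step left them, time stands still between calls to the robot, and variables do not carry over. Pictures are saved under pics/ and viewed, and the job is handed in when it is done.

Besides the shell and the picture viewer there is one more tool, called after "Request:" in YAML: its name, and indented under it one key for each argument. play_rows: Moves the arm, as the interface text tells. Its arguments: {"type":"object","properties":{"commands":{"type":"array","items":{"type":"array","items":{"type":"number"}}},"grip_force":{"type":"number"}},"required":["commands"]}

```bash
mkdir -p pics; ls; python3 - <<'E'
from workcell import *
import cv2,numpy as np
o=get_obs(); print(o)
for c in("side","top"):
    im=grab_frame(c); cv2.imwrite(f"pics/{c}0.png",im); print(get_calibration(c))
E
```

```text
pics
{'clock': 0.0, 'q': array([-79.15324887,  33.92418005,   2.7674314 ,  92.23575316,
        -1.90658586,  54.01413906,  -1.93094935]), 'joint_velocities': array([ 0.01460025, -0.08119311, -0.02663116, -0.02123173, -0.04898681,
       -0.12646443,  0.03084821]), 'joint_efforts': array([ 2.14985816e-04, -5.48690701e+01,  1.54691130e+00, -1.98127842e+01,
        9.42940882e-03,  9.19743528e-03,  5.70528425e-07]), 'ee_pos': array([0.20206808, 0.69533038, 0.19636483]), 'orientation': array([[-9.60300495e-01,  2.78967247e-01, -4.83553410e-04],
       [ 2.78967628e-01,  9.60298030e-01, -2.18090949e-03],
       [-1.44046928e-04, -2.22922421e-03, -9.99997505e-01]]), 'wrist_force': array([ 0.15321898, -0.44883525,  0.57136306]), 'wrist_torque': array([-0.0259877 ,  0.00394709,  0.00581473]), 'grip_width': 0.08542914543319458}
{'intrinsics': array([[431.39578101,   0.        , 318.05859877],
       [  0.        , 431.39578101, 196.51501645],
       [  0.        ,   0.        ,   1.        ]]), 'D': array([0.02888651, 0.        , 0.        , 0.        , 0.        ]), 'rvec': array([ 0.13931649, -2.88016513,  1.12007392]), 'tvec': array([0.5681462 , 0.06948569, 0.91469183])}
{'intrinsics': array([[471.25644798,   0.        , 315.33051085],
       [  0.        , 471.25644798, 199.30235053],
       [  0.        ,   0.        ,   1.        ]]), 'D': array([-0.09075602,  0.        ,  0.        ,  0.        ,  0.        ]), 'rvec': array([ 2.10681947, -2.11544825,  0.21040074]), 'tvec': array([0.0437065 , 0.5690807 , 1.12401841])}
```

View pics/side0.png

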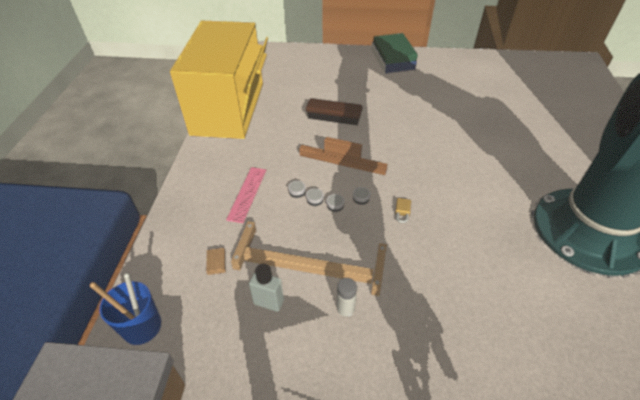

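View pics/top0.png

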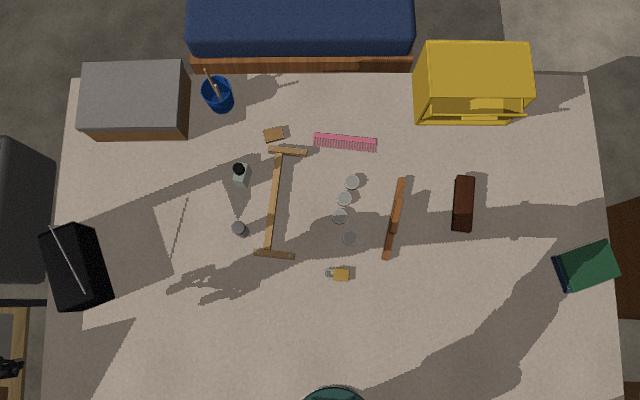

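```bash
cat > h.py <<'E'
from workcell import *
import cv2,numpy as np
def ray(c,uv):
    k=get_calibration(c);R,_=cv2.Rodrigues(k["rvec"])
    p=cv2.undistortPoints(np.array(uv,float).reshape(-1,1,2),k["intrinsics"],k["D"]).reshape(-1,2)
    d=np.c_[p,np.ones(len(p))]@R; o=-R.T@k["tvec"]; return o,d
def onplane(c,uv,z):
    o,d=ray(c,uv); return o+d*((z-o[2])/d[:,2])[:,None]
def proj(c,P):
    k=get_calibration(c);return cv2.projectPoints(np.array(P,float).reshape(-1,1,3),k["rvec"],k["tvec"],k["intrinsics"],k["D"])[0].reshape(-1,2)
E
cat > m.py <<'E'
from h import *
hs=dict(rail=.027,edge=.03,tin1=.02,cologne=.05,roll_on=.04,comb=.005,matchbox=.014,padlock=.016,brush=.04)
for c in("top","side"):
    im=grab_frame(c); ov=im.copy()
    for n,z in hs.items():
        for i,r in enumerate(silhouettes(c,n)):
            if r["confidence"]<.3: continue
            np.save(f"pics/{c}_{n}_{i}.npy",r["pixels"])
            ov[r["pixels"]]=(ov[r["pixels"]]*.5+np.array([0,0,255])*.5).astype(np.uint8)
            ys,xs=np.nonzero(r["pixels"]); 
            P=onplane(c,[[xs.mean(),ys.mean()]],z)[0]
            print(c,n,i,round(r["confidence"],2),np.round(r["uv"]),len(xs),np.round(P,3))
    cv2.imwrite(f"pics/ov_{c}.png",ov)
E
python3 m.py; python3 -c "
from h import *
print(get_obs()['clock'],ray('top',[[320,200]])[0],ray('side',[[320,200]])[0])"
```

```text
top rail 0 0.96 [274. 206.] 731 [0.568 0.151 0.027]
top edge 0 0.74 [391. 215.] 797 [ 0.524 -0.159  0.03 ]
top tin1 0 0.77 [338. 216.] 192 [ 0.533 -0.02   0.02 ]
top tin1 1 0.47 [343. 196.] 196 [ 0.58  -0.032  0.02 ]
top cologne 0 0.7 [238. 171.] 411 [0.638 0.23  0.05 ]
top roll_on 0 0.5 [240. 230.] 230 [0.499 0.233 0.04 ]
top comb 0 0.74 [344. 142.] 669 [ 0.742 -0.036  0.005]
top comb 1 0.64 [395. 216.] 804 [ 0.527 -0.163  0.005]
top matchbox 0 0.51 [271. 135.] 252 [0.757 0.154 0.014]
top padlock 0 0.83 [343. 274.] 302 [ 0.384 -0.016  0.016]
top brush 0 0.95 [464. 205.] 1177 [ 0.56  -0.336  0.04 ]
top brush 1 0.73 [395. 215.] 685 [ 0.525 -0.158  0.04 ]
side rail 0 0.64 [307. 270.] 1928 [0.572 0.161 0.027]
side rail 1 0.43 [300. 188.] 224 [ 0.623 -0.036  0.027]
side edge 0 0.8 [343. 154.] 1467 [ 0.526 -0.156  0.03 ]
side tin1 0 0.79 [361. 195.] 256 [ 0.478 -0.037  0.02 ]
side tin1 1 0.7 [299. 190.] 194 [ 0.624 -0.044  0.02 ]
side tin1 2 0.63 [337. 204.] 245 [ 0.533 -0.011  0.02 ]
side tin1 3 0.51 [311. 198.] 245 [ 0.582 -0.022  0.02 ]
side tin1 4 0.5 [342. 155.] 1470 [ 0.53  -0.166  0.02 ]
side comb 0 0.62 [248. 195.] 910 [ 0.74  -0.029  0.005]
side padlock 0 0.79 [404. 210.] 243 [ 0.385 -0.011  0.016]
side brush 0 0.57 [331. 113.] 1130 [ 0.56  -0.314  0.04 ]
side brush 1 0.34 [310. 267.] 1869 [0.571 0.169 0.04 ]
1.1 [0.32913245 0.03501343 1.21639894] [0.49898406 0.62090562 0.72785344]
```

```bash
python3 - <<'E'
import cv2
for c,(x0,x1,y0,y1) in dict(top=(225,485,120,290),side=(200,420,90,320)).items():
    im=cv2.imread(f"pics/{c}0.png")[y0:y1,x0:x1]
    s=3 if c=="top" else 2.6
    cv2.imwrite(f"pics/z_{c}.png",cv2.resize(im,None,fx=s,fy=s,interpolation=cv2.INTER_CUBIC))
from h import *
# rail & edge axis via PCA of silhouettes on plane
for c,n,z in(("top","rail",.0135),("top","rail",.027),("top","edge",.024),("side","rail",.02),("side","edge",.024)):
    m=np.load(f"pics/{c}_{n}_0.npy");ys,xs=np.nonzero(m)
    P=onplane(c,np.c_[xs,ys],z)[:,:2].astype(np.float32)
    r=cv2.minAreaRect(P);v=cv2.fitLine(P,cv2.DIST_HUBER,0,.001,.001).ravel()
    print(c,n,z,r,np.degrees(np.arctan2(v[1],v[0])),v[2:])
E
```

```text
top rail 0.0135 ((0.5772678852081299, 0.15207479894161224), (0.0209268257021904, 0.2583661377429962), 83.6452865600586) -6.4059005 [0.57192796 0.1525572 ]
top rail 0.027 ((0.5744830369949341, 0.15076103806495667), (0.020691977813839912, 0.2554664611816406), 83.6452865600586) -6.4059 [0.5692031  0.15123801]
top edge 0.024 ((0.5254322290420532, -0.16217222809791565), (0.02836824394762516, 0.22373749315738678), 76.85730743408203) -13.663688 [ 0.52563834 -0.1605906 ]
side rail 0.02 ((0.5778446793556213, 0.15642297267913818), (0.03810945153236389, 0.25904765725135803), 82.94283294677734) -6.958215 [0.5740425  0.15595742]
side edge 0.024 ((0.5225135087966919, -0.17096474766731262), (0.09148231148719788, 0.2185349017381668), 74.43099212646484) -16.167536 [ 0.53386146 -0.15757625]
```

View pics/z_top.png

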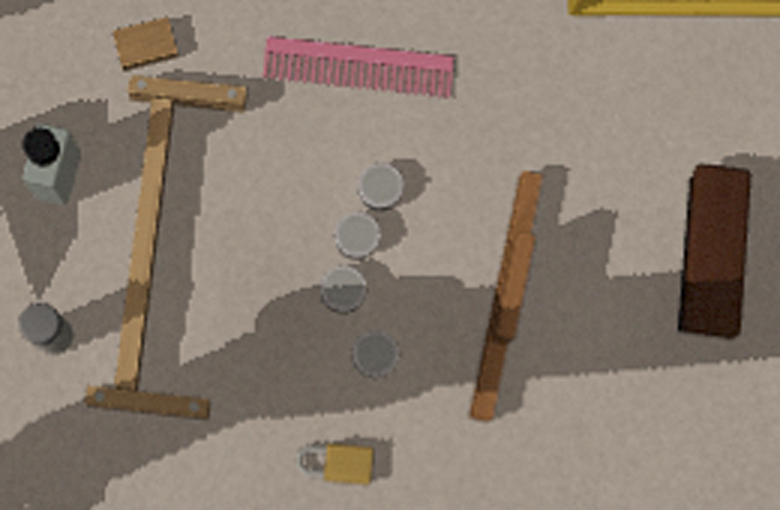

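View pics/z_side.png

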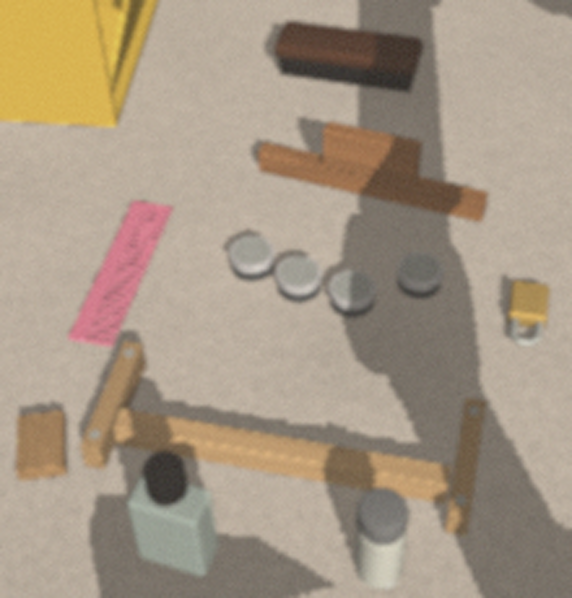

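View pics/ov_top.png

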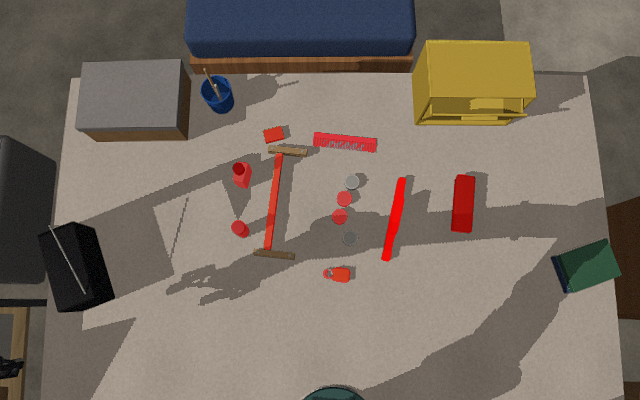

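```bash
cat > fit.py <<'E'
from h import *
from scipy.optimize import minimize
def box(x,y,z0,z1): return np.array([[a,b,c] for a in(-x,x) for b in(-y,y) for c in(z0,z1)])
EDGE=[box(.11,.009,0,.024),box(.045,.008,.024,.068)]
RAIL=[box(.128,.009,0,.027)]
RAILF=[b+[0,.009,0] for b in RAIL]
def rend(c,parts,p,z=0,S=4):
    m=np.zeros((400*S,640*S),np.uint8);ct,st=np.cos(p[2]),np.sin(p[2])
    for b in parts:
        P=b.copy();P[:,:2]=b[:,:2]@np.array([[ct,st],[-st,ct]])+p[:2];P[:,2]+=z
        q=(proj(c,P)+.5)*S-.5
        cv2.fillConvexPoly(m,cv2.convexHull(np.round(q*16).astype(np.int32)),255,shift=4)
    return cv2.resize(m,(640,400),interpolation=cv2.INTER_AREA)/255.
def fit(masks,parts,p0,z=0):
    f=lambda p:sum(np.abs(rend(c,parts,p,z)-m).sum() for c,m in masks.items())
    sim=np.array([p0,p0+np.array([.006,0,0]),p0+np.array([0,.006,0]),p0+np.array([0,0,.03])])
    r=minimize(f,p0,method="Nelder-Mead",options=dict(initial_simplex=sim,xatol=1e-5,fatol=.05));return r.x,r.fun
E
python3 - <<'E'
from fit import *
L=lambda c,n:np.load(f"pics/{c}_{n}_0.npy").astype(float)
for n,parts,p0 in(("edge",EDGE,[.525,-.16,-.24]),("rail",RAILF,[.573,.142,-.112])):
    p0=np.array(p0)
    for cs in(("top",),("side",),("top","side")):
        x,f=fit({c:L(c,n) for c in cs},parts,p0);print(n,cs,np.round(x[:2],4),np.degrees(x[2]).round(2),f, [L(c,n).sum() for c in cs])
E
```

```text
edge ('top',) [ 0.5272 -0.1611] -13.47 70.6 [np.float64(797.0)]
edge ('side',) [ 0.5275 -0.1594] -14.87 181.4313725490196 [np.float64(1467.0)]
edge ('top', 'side') [ 0.5275 -0.161 ] -13.34 261.3529411764706 [np.float64(797.0), np.float64(1467.0)]
rail ('top',) [0.5743 0.143 ] -6.25 96.55294117647058 [np.float64(731.0)]
rail ('side',) [0.575  0.1428] -6.8 164.96078431372547 [np.float64(1928.0)]
rail ('top', 'side') [0.575  0.1429] -6.64 267.8470588235294 [np.float64(731.0), np.float64(1928.0)]
```

```bash
python3 - <<'E'
from fit import *
def draw(c,im,parts,p,S,off,col):
    ct,st=np.cos(p[2]),np.sin(p[2])
    for b in parts:
        P=b.copy();P[:,:2]=b[:,:2]@np.array([[ct,st],[-st,ct]])+p[:2]
        q=((proj(c,P)+.5-off)*S-.5)
        for i in range(8):
            for j in range(i):
                if (np.abs(b[i]-b[j])>1e-9).sum()==1: cv2.line(im,tuple(np.round(q[i]*16).astype(int)),tuple(np.round(q[j]*16).astype(int)),col,1,cv2.LINE_AA,4)
for c,(x0,x1,y0,y1) in dict(top=(225,415,120,270),side=(200,400,140,320)).items():
    im=cv2.imread(f"pics/{c}0.png")[y0:y1,x0:x1]; S=4 if c=="top" else 3.3
    im=cv2.resize(im,None,fx=S,fy=S,interpolation=cv2.INTER_LINEAR)
    off=np.array([x0,y0]);r=[.5747,.143,np.radians(-6.5)]
    draw(c,im,EDGE,[.5274,-.161,np.radians(-13.45)],S,off,(0,255,0))
    G=[box(.008,.052,0,.028)+[s*.138,0,0] for s in(-1,1)]
    draw(c,im,RAILF,r,S,off,(255,0,0)); draw(c,im,[g+[0,-.0,0] for g in G],r,S,off,(0,0,255))
    for t in((.478,-.037),(.533,-.0155),(.581,-.027),(.6245,-.044)):
        a=np.linspace(0,6.3,30);q=((proj(c,np.c_[t[0]+.02*np.cos(a),t[1]+.02*np.sin(a),0*a+.02])+.5-off)*S-.5)
        cv2.polylines(im,[np.round(q).astype(np.int32)],True,(255,0,255),1,cv2.LINE_AA)
    cv2.imwrite(f"pics/w_{c}.png",im)
E
```

```text
(no output)
```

View pics/w_top.png

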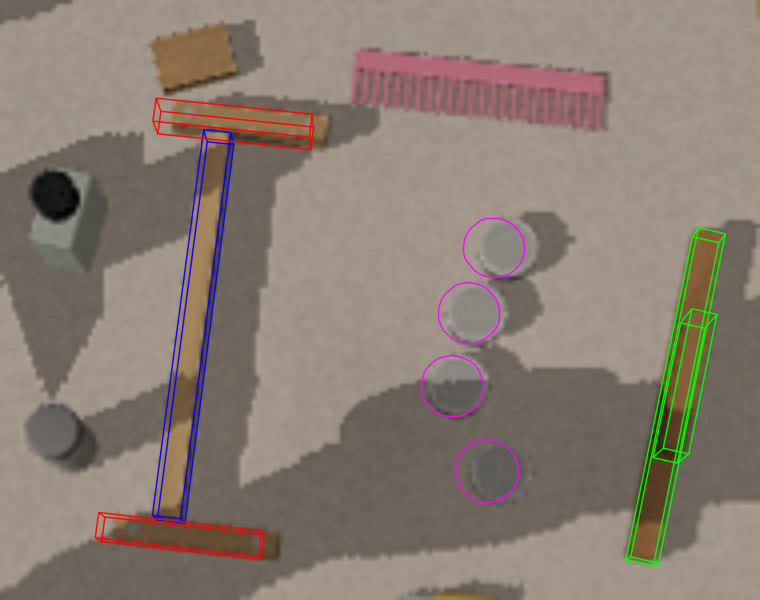

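View pics/w_side.png

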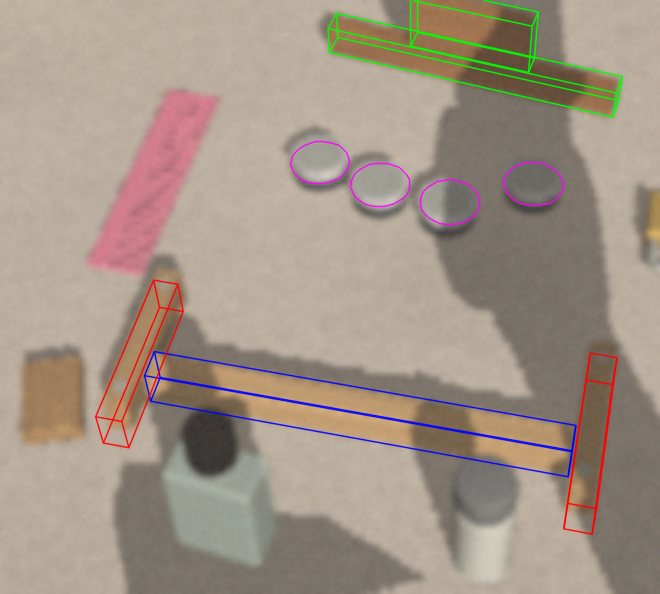

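```bash
cat > eg.py <<'E'
from fit import *
from scipy.ndimage import map_coordinates
def seg(a,b,n=80): return np.array(a)+(np.array(b)-np.array(a))*np.linspace(.06,.94,n)[:,None]
def prof(gray,c,segs,p,sig):
    ct,st=np.cos(p[2]),np.sin(p[2]);tot=0
    for a,b in segs:
        P=seg(a,b);P=np.c_[P[:,:2]@np.array([[ct,st],[-st,ct]])+p[:2],P[:,2]]
        q=proj(c,P);d=q[-1]-q[0];nrm=np.array([-d[1],d[0]])/np.linalg.norm(d)
        s=0
        gx=map_coordinates(gray[0],[q[:,1],q[:,0]],order=1);gy=map_coordinates(gray[1],[q[:,1],q[:,0]],order=1)
        tot+=abs(gx*nrm[0]+gy*nrm[1]).mean()
    return tot
def grads(im,sig):
    g=cv2.GaussianBlur(cv2.cvtColor(im,cv2.COLOR_BGR2GRAY).astype(float),(0,0),sig)
    return cv2.Sobel(g,cv2.CV_64F,1,0),cv2.Sobel(g,cv2.CV_64F,0,1)
def efit(S,p0,ims):
    p=np.array(p0,float)
    for sig in(1.5,1.0):
        G={c:grads(ims[c],sig) for c in S}
        f=lambda p:-sum(prof(G[c],c,S[c],p,sig) for c in S)
        sim=np.array([p,p+[.003,0,0],p+[0,.003,0],p+[0,0,.015]])
        r=minimize(f,p,method="Nelder-Mead",options=dict(initial_simplex=sim,xatol=1e-5,fatol=1e-4));p=r.x
    return p,r.fun
h=.128
RS=dict(top=[((-h,0,0),(h,0,0)),((-h,.018,.027),(h,.018,.027))],
        side=[((-h,0,.027),(h,0,.027)),((-h,.018,0),(h,.018,0))])
def es(s):
    return [((-.11,-s*.009,0),(.11,-s*.009,0)),((-.11,s*.009,.024),(-.05,s*.009,.024)),((.05,s*.009,.024),(.11,s*.009,.024)),
            ((-.045,-.008,.068),(.045,-.008,.068)),((-.045,.008,.068),(.045,.008,.068)),((.11,-.009,.024),(.11,.009,.024)),((-.11,-.009,.024),(-.11,.009,.024))]
ES=dict(top=es(-1),side=es(-1))
E
python3 - <<'E'
from eg import *
ims={c:cv2.imread(f"pics/{c}0.png") for c in("top","side")}
for n,S,p0 in(("edge",ES,[.527,-.161,-.235]),("rail",RS,[.575,.143,-.116])):
  for cs in(("top",),("side",),("top","side")):
    for d in(-.02,.02):
        x,f=efit({c:S[c] for c in cs},np.array(p0)+[0,d/10,d],ims);print(n,cs,np.round(x[:2],4),np.degrees(x[2]).round(2),round(f,2))
E
```

```text
edge ('top',) [ 0.5273 -0.1599] -13.38 -511.62Traceback (most recent call last):
  File "<stdin>", line 6, in <module>
  File "eg.py", line 22, in efit
    r=minimize(f,p,method="Nelder-Mead",options=dict(initial_simplex=sim,xatol=1e-5,fatol=1e-4));p=r.x
    res = _minimize_neldermead(fun, x0, args, callback, bounds=bounds,
                               **options)
    fxcc = func(xcc)
    fx = function(np.copy(x), *(wrapper_args + args))
  File "eg.py", line 20, in <lambda>
    f=lambda p:-sum(prof(G[c],c,S[c],p,sig) for c in S)
                ~~~^^^^^^^^^^^^^^^^^^^^^^^^^^^^^^^^^^^^
  File "eg.py", line 20, in <genexpr>
    f=lambda p:-sum(prof(G[c],c,S[c],p,sig) for c in S)
                    ~~~~^^^^^^^^^^^^^^^^^^^
  File "eg.py", line 8, in prof
    q=proj(c,P);d=q[-1]-q[0];nrm=np.array([-d[1],d[0]])/np.linalg.norm(d)
  File "h.py", line 10, in proj
    k=get_calibration(c);return cv2.projectPoints(np.array(P,float).reshape(-1,1,3),k["rvec"],k["tvec"],k["intrinsics"],k["D"])[0].reshape(-1,2)
ValueError: time passes only in moves, steps and waits
```

```bash
sed -i 's/^import cv2,numpy as np/import cv2,numpy as np,functools\nget_calibration=functools.lru_cache(None)(get_calibration)/' h.py
cat > r.py <<'E'
from eg import *
ims={c:cv2.imread(f"pics/{c}0.png") for c in("top","side")}
for n,S,p0 in(("edge",ES,[.527,-.161,-.235]),("rail",RS,[.575,.143,-.116])):
  for cs in(("top",),("side",),("top","side")):
    for d in(-.02,.02):
        x,f=efit({c:S[c] for c in cs},np.array(p0)+[0,d/10,d],ims);print(n,cs,np.round(x[:2],4),np.degrees(x[2]).round(2),round(f,2))
E
python3 r.py
```

```text
edge ('top',) [ 0.5273 -0.1599] -13.38 -511.62
edge ('top',) [ 0.5273 -0.1599] -13.38 -511.62
edge ('side',) [ 0.536  -0.1617] -13.62 -524.45
edge ('side',) [ 0.536  -0.1617] -13.62 -524.45
edge ('top', 'side') [ 0.5273 -0.1598] -13.72 -1014.89
edge ('top', 'side') [ 0.5273 -0.1598] -13.72 -1014.89
rail ('top',) [0.5644 0.149 ] -6.58 -144.06
rail ('top',) [0.5616 0.1493] -6.58 -143.76
rail ('side',) [0.5625 0.1452] -6.28 -103.3
rail ('side',) [0.5625 0.1452] -6.28 -103.3
rail ('top', 'side') [0.565 0.148] -6.56 -214.06
rail ('top', 'side') [0.565 0.148] -6.56 -214.06
```

Request:
play_rows:
  commands:
    - [-0.6,-0.45,0,0,85]
    - [-1.3,-1.0,0,0,85]
    - [-2.1,-1.6,0,0,85]
    - [-2.9,-2.2,0,0,85]
    - [-3.6,-2.7,0,-0.5,85]

```text
clock: 1.6
ee_pos: [0.3392, 0.5138, 0.1977]
orientation: [[-0.972, 0.237, 0.001], [0.237, 0.972, -0.001], [-0.001, -0.001, -1.0]]
wrist_force: [1.4, 0.2, -0.6]
grip_width: 0.0848
```

Request:
play_rows:
  commands:
    - [-0.8,-0.55,0,0,85]
    - [-1.6,-1.1,0,0,85]
    - [-2.4,-1.7,0,0,85]
    - [-3.1,-2.4,0,0,85]
    - [-3.8,-3.0,0,0,85]

```text
clock: 2.1
ee_pos: [0.4877, 0.3232, 0.1978]
orientation: [[-0.971, 0.238, 0.0], [0.238, 0.971, -0.0], [-0.0, -0.0, -1.0]]
wrist_force: [0.3, 0.9, -0.3]
grip_width: 0.0849
```

Request:
play_rows:
  commands:
    - [-0.3,-0.9,0,0,85]
    - [-0.6,-1.8,0,0,85]
    - [-0.9,-2.7,0,0,85]
    - [-1.2,-3.6,0,0,85]
    - [-1.5,-4.5,0,0,85]

```text
clock: 2.6
ee_pos: [0.5063, 0.0874, 0.1979]
orientation: [[-0.972, 0.237, 0.001], [0.237, 0.972, 0.0], [-0.001, 0.001, -1.0]]
wrist_force: [0.7, 0.5, -0.1]
grip_width: 0.0851
```

Request:
play_rows:
  commands:
    - [-0.3,-0.9,0,0,85]
    - [-0.6,-1.8,0,0,85]
    - [-0.9,-2.7,0,0,85]
    - [-1.2,-3.6,0,0,85]
    - [-1.54,-4.6,0,0,85]

```text
clock: 3.1
ee_pos: [0.5264, -0.1511, 0.1979]
orientation: [[-0.972, 0.236, 0.001], [0.236, 0.972, 0.0], [-0.001, 0.0, -1.0]]
wrist_force: [1.0, 0.9, 0.1]
grip_width: 0.0847
```

Request:
play_rows:
  commands:
    - [0,0,0.5,0,85]
    - [0,0,1.0,0,85]
    - [0,0,1.5,0,85]
    - [0,0,1.8,0,85]

```text
clock: 3.5
ee_pos: [0.5255, -0.1496, 0.106]
orientation: [[-0.971, 0.237, -0.002], [0.237, 0.971, 0.0], [0.002, 0.0, -1.0]]
wrist_force: [0.4, -0.7, -0.6]
grip_width: 0.0853
```

Request:
play_rows:
  commands:
    - [-0.085,-0.2,0.3,0,85]
    - [-0.085,-0.2,0.7,0,85]
    - [-0.085,-0.2,1.1,0,85]
    - [-0.085,-0.2,1.4,0,85]
    - [-0.085,-0.2,1.5,0,85]

```text
clock: 4.0
ee_pos: [0.5276, -0.1611, 0.0312]
orientation: [[-0.971, 0.237, -0.001], [0.237, 0.971, -0.0], [0.001, -0.0, -1.0]]
wrist_force: [-0.8, -0.2, -0.0]
grip_width: 0.0852
```

```bash
cat > pic.py <<'E'
import sys
from h import *
t=sys.argv[1];o=get_obs();print(o["clock"],o["ee_pos"].round(4),o["wrist_force"].round(2))
B=dict(top=(225,425,110,280),side=(220,420,80,300))
for c in sys.argv[2:]:
    x0,x1,y0,y1=B[c];im=grab_frame(c);cv2.imwrite(f"pics/{t}_{c}_raw.png",im)
    cv2.imwrite(f"pics/{t}_{c}.png",cv2.resize(im[y0:y1,x0:x1],None,fx=2.7,fy=2.7,interpolation=cv2.INTER_CUBIC))
E
python3 pic.py a side top
```

```text
4.0 [ 0.5276 -0.1611  0.0312] [-0.85 -0.18 -0.03]
```

View pics/a_side.png

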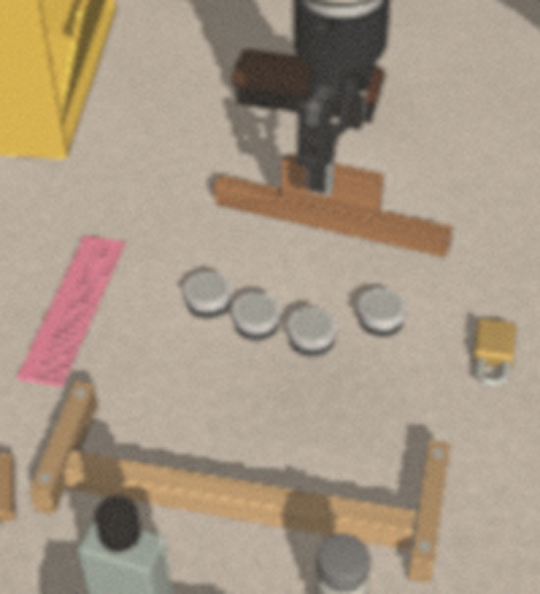

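View pics/a_top.png

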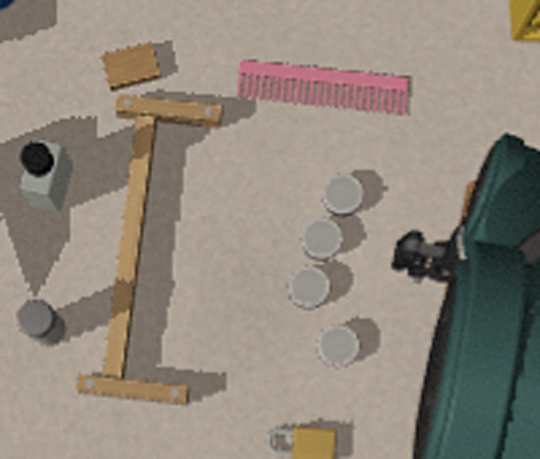

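Request:
play_rows:
  commands:
    - [0,0,0,0,10]
    - [0,0,0,0,10]
    - [0,0,0,0,10]
    - [0,0,0,0,10]
    - [0,0,0,0,10]
  grip_force: 80

```text
clock: 4.6
ee_pos: [0.5282, -0.1605, 0.033]
orientation: [[-0.972, 0.237, 0.001], [0.237, 0.972, -0.0], [-0.001, -0.0, -1.0]]
wrist_force: [-2.8, 0.4, 11.4]
grip_width: 0.0126
```

Request:
play_rows:
  commands:
    - [0,0,0,0,10]
    - [0,0,0,0,10]
    - [0,0,0,0,10]
    - [0,0,0,0,10]
    - [0,0,0,0,10]
  grip_force: 80

```text
clock: 5.1
ee_pos: [0.5282, -0.1605, 0.0331]
orientation: [[-0.972, 0.237, 0.001], [0.237, 0.972, -0.0], [-0.001, 0.0, -1.0]]
wrist_force: [-1.1, 0.7, 5.5]
grip_width: 0.0112
```

```bash
python3 pic.py b side; python3 -c "
from h import *
o=get_obs();print(o['wrist_torque'],o['grip_width'])
im=cv2.imread('pics/b_side_raw.png')[60:200,270:410];cv2.imwrite('pics/b_z.png',cv2.resize(im,None,fx=5,fy=4.2,interpolation=cv2.INTER_CUBIC))"
```

```text
5.1 [ 0.5282 -0.1605  0.0331] [-1.14  0.67  5.5 ]
[0.0061542  0.21070101 0.01536798] 0.011299954658182792
```

View pics/b_z.png

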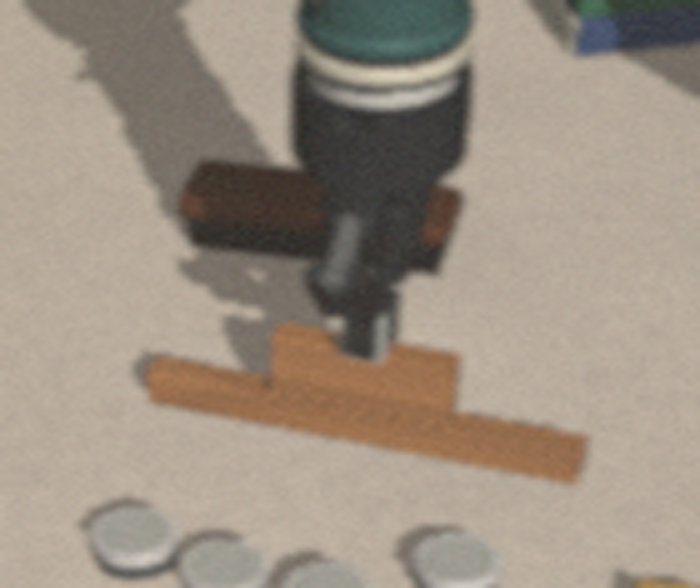

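```bash
python3 -c "
from h import *
yd=np.array([.237,.972,0]);T=np.array([.5282,-.1605,.033])
for d in(.008,.02):
  for z in (.024,.033,.052,.068,.087): 
    q=proj('side',T*[1,1,0]+yd*d+[0,0,z])[0];print(d,z,q.round(1),((q-[270,60]+.5)*[5,4.2]).round())
"
```

```text
0.008 0.024 [341.3 157.5] [359. 412.]
0.008 0.033 [341.4 154.7] [359. 400.]
0.008 0.052 [341.6 148.7] [361. 375.]
0.008 0.068 [341.8 143.5] [361. 353.]
0.008 0.087 [342.  137.2] [363. 326.]
0.02 0.024 [339.8 160.7] [351. 425.]
0.02 0.033 [339.9 158. ] [352. 413.]
0.02 0.052 [340.1 151.9] [353. 388.]
0.02 0.068 [340.2 146.7] [354. 366.]
0.02 0.087 [340.5 140.4] [355. 340.]
```

```bash
python3 -c "
from h import *
yd=np.array([.237,.972,0]);T=np.array([.5276,-.1611,0])
for d in(.043,.057):
  for z in (.03,.044,.06,.08): 
    q=proj('side',T+yd*d+[0,0,z])[0];print(d,z,q.round(1),((q-[270,60]+.5)*[5,4.2]).round())
im=cv2.imread('pics/a_side_raw.png')[60:200,270:410];cv2.imwrite('pics/a_z.png',cv2.resize(im,None,fx=5,fy=4.2,interpolation=cv2.INTER_CUBIC))"
```

```text
0.043 0.03 [337.1 165. ] [338. 443.]
0.043 0.044 [337.3 160.6] [339. 425.]
0.043 0.06 [337.4 155.5] [340. 403.]
0.043 0.08 [337.6 148.9] [340. 375.]
0.057 0.03 [335.3 168.9] [329. 460.]
0.057 0.044 [335.4 164.5] [330. 441.]
0.057 0.06 [335.5 159.4] [330. 420.]
0.057 0.08 [335.7 152.8] [331. 392.]
```

View pics/a_z.png

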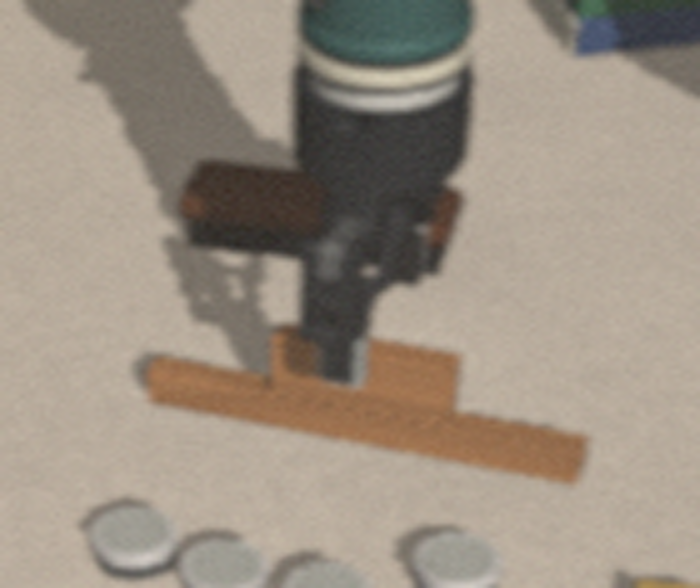

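Request:
play_rows:
  commands:
    - [0,0,-0.3,0,10]
    - [0,0,-0.8,0,10]
    - [0,0,-1.3,0,10]
    - [0,0,-1.6,0,10]
    - [0,0,-1.6,0,0]

```text
clock: 5.65
ee_pos: [0.5294, -0.1608, 0.1143]
orientation: [[-0.972, 0.237, 0.004], [0.237, 0.972, -0.001], [-0.004, 0.0, -1.0]]
wrist_force: [1.3, -1.1, -1.5]
grip_width: 0.01
```

```bash
python3 pic.py c side top;  python3 -c "
from h import *
for c,(x,y) in dict(side=(270,60),top=(340,140)).items():
  im=cv2.imread(f'pics/c_{c}_raw.png')[y:y+140,x:x+140]
  T=np.array([.5282,-.1605,0])
  q=proj(c,[T+[0,0,z] for z in(.112,.15)])
  im=cv2.resize(im,None,fx=4,fy=4,interpolation=cv2.INTER_CUBIC)
  for a in q: cv2.circle(im,tuple(((a-[x,y]+.5)*4).astype(int)),4,(0,0,255),1)
  cv2.imwrite(f'pics/c_{c}z.png',im);print(q)
"
```

```text
5.65 [ 0.5294 -0.1608  0.1143] [ 1.31 -1.13 -1.46]
[[343.40480831 126.48937329]
 [343.94755128 112.7641243 ]]
[[399.88163847 211.20983658]
 [402.66753269 208.27167483]]
```

View pics/c_sidez.png

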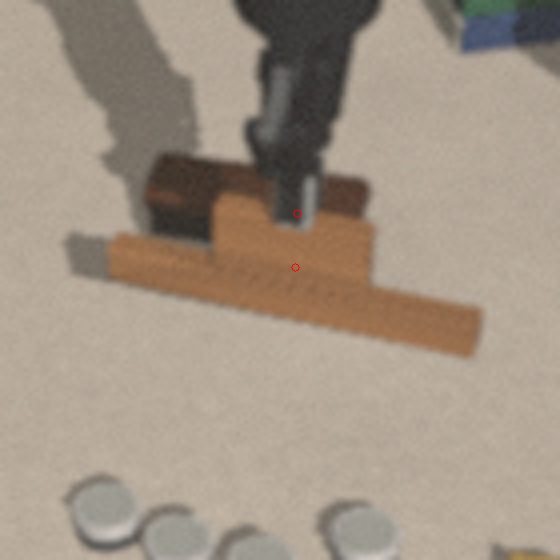

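View pics/c_topz.png

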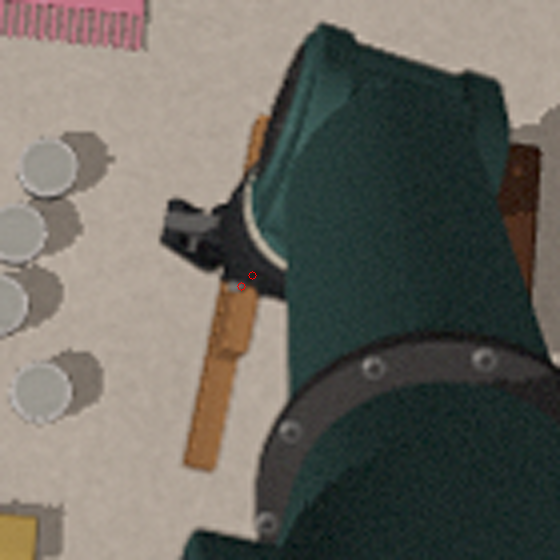

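```bash
cat > fe.py <<'E'
from eg import *
import sys
t=sys.argv[1];ims={c:cv2.imread(f"pics/{t}_{c}_raw.png") for c in("side","top")}
S=dict(side=es(-1)[:3],top=[es(-1)[0],es(-1)[1]])
# 5dof: x,y,th,z,  using side only edges + ends, and top lower half
def pr(G,c,segs,p):
    ct,st=np.cos(p[2]),np.sin(p[2]);tot=0
    for a,b in segs:
        P=seg(a,b,40);P=np.c_[P[:,:2]@np.array([[ct,st],[-st,ct]])+p[:2],P[:,2]+p[3]]
        q=proj(c,P);d=q[-1]-q[0];n=np.array([-d[1],d[0]])/np.linalg.norm(d)
        tot+=abs(map_coordinates(G[0],[q[:,1],q[:,0]],order=1)*n[0]+map_coordinates(G[1],[q[:,1],q[:,0]],order=1)*n[1]).mean()
    return tot
sd=[((-.11,.009,0),(.11,.009,0)),((-.11,.009,.024),(-.05,.009,.024)),((.11,-.009,.024),(.05,-.009,.024)),((.11,.009,0),(.11,.009,.024)),((-.11,.009,0),(-.11,.009,.024)),((-.045,.008,.024),(-.045,.008,.068)),((.045,.008,.024),(.045,.008,.068))]
tp=[((-.11,.009,0),(-.02,.009,0)),((-.11,-.009,.024),(-.05,-.009,.024)),((-.11,-.009,.024),(-.11,.009,.024))]
p=np.array(eval(sys.argv[2]))
for sig in(3,1.5,1.):
    G={c:grads(ims[c],sig) for c in ims}
    f=lambda p:-(pr(G["side"],"side",sd,p)+pr(G["top"],"top",tp,p))
    sim=np.vstack([p]+[p+d for d in np.diag([.006,.006,.04,.01])])
    r=minimize(f,p,method="Nelder-Mead",options=dict(initial_simplex=sim,xatol=1e-5,fatol=1e-4,maxiter=2000));p=r.x
    print(sig,p.round(4),np.degrees(p[2]).round(2),r.fun)
E
for z in .05 .07 .085; do python3 fe.py c "[.528,-.16,-.235,$z]"|tail -1; done
python3 - <<'E'
from h import *
for c in("side","top"):
    grab_frame(c)
    for r in silhouettes(c,"edge")[:2]:
        m=r["pixels"];print(c,r["confidence"],r["uv"],m.sum());np.save(f"pics/c_{c}_edge{0}.npy",m);break
E
```

```text
1.0 [ 0.5302 -0.1559 -0.14    0.0528] -8.02 -602.3215967825463
1.0 [ 0.528  -0.1533 -0.1796  0.0934] -10.29 -934.7941993576402
1.0 [ 0.528  -0.1533 -0.1796  0.0934] -10.29 -934.7940456558701
side 0.78 [343.8, 130.4] 1706
top 0.91 [395.2, 230.6] 438
```

```bash
python3 -c "
from h import *
for z in(0,.04,.08): print(proj('side',[[0,0,z]]),proj('top',[[0,0,z]]))
im=cv2.imread('pics/c_side_raw.png')[0:200,200:480]
cv2.imwrite('pics/c_g.png',cv2.resize(im,None,fx=2.8,fy=2.8,interpolation=cv2.INTER_CUBIC))
"
```

```text
[[589.04411404 229.65721631]] [[333.22611143 432.31210999]]
[[598.00022282 217.44693688]] [[333.74766451 437.0327552 ]]
[[607.60711985 204.37928188]] [[334.30657449 442.08961377]]
```

View pics/c_g.png

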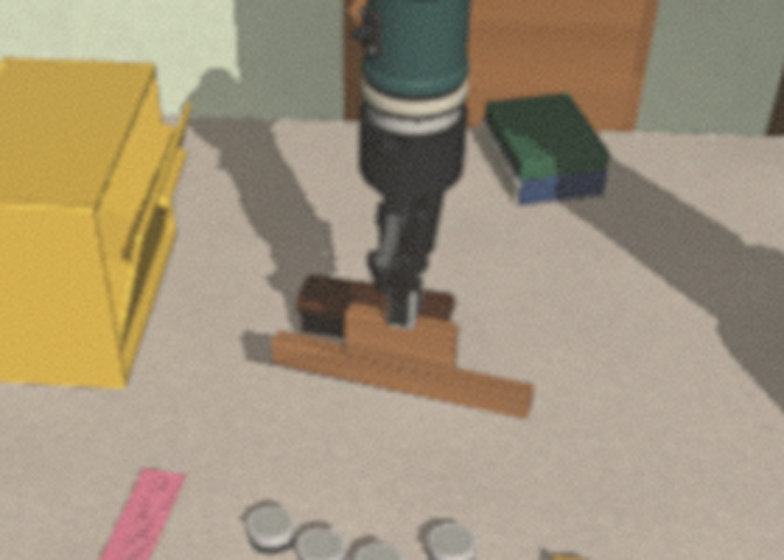

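View pics/c_side_raw.png

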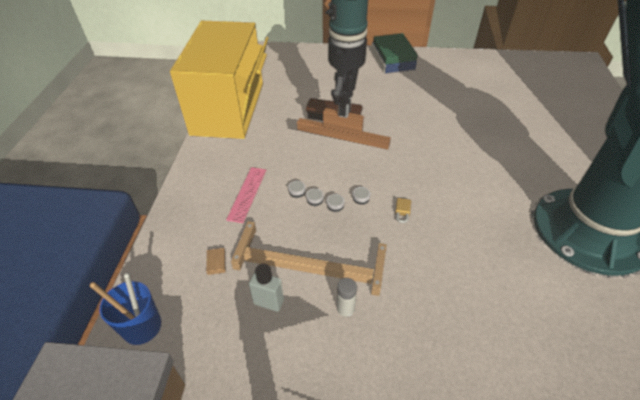

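```bash
cat > f6.py <<'E'
from fe import *
from scipy.spatial.transform import Rotation as Ro
def pr6(G,c,segs,p):
    R=Ro.from_euler("ZYX",[p[2],p[4],p[5]]).as_matrix();tot=0
    for a,b in segs:
        P=seg(a,b,40)@R.T+[p[0],p[1],p[3]]
        q=proj(c,P);d=q[-1]-q[0];n=np.array([-d[1],d[0]])/np.linalg.norm(d)
        tot+=abs(map_coordinates(G[0],[q[:,1],q[:,0]],order=1)*n[0]+map_coordinates(G[1],[q[:,1],q[:,0]],order=1)*n[1]).mean()
    return tot
sd6=sd+[((-.045,.008,.068),(-.02,.008,.068)),((-.11,-.009,.024),(-.05,-.009,.024)),((.11,.009,.024),(.05,.009,.024)),((.045,.008,.068),(.02,.008,.068))]
best=None
for pi in(-.05,0,.05):
  for ro in(-.1,0,.1):
    q=np.r_[p,pi,ro]
    for sig in(2,1.):
        G={c:grads(ims[c],sig) for c in ims}
        f=lambda p:-(pr6(G["side"],"side",sd6,p)+pr6(G["top"],"top",tp,p))
        sim=np.vstack([q]+[q+d for d in np.diag([.006,.006,.04,.01,.03,.05])])
        r=minimize(f,q,method="Nelder-Mead",options=dict(initial_simplex=sim,xatol=1e-5,fatol=1e-4,maxiter=3000));q=r.x
    if best is None or r.fun<best[1]: best=(q,r.fun)
q,f_=best;print("6dof",q[[0,1,3]].round(4),"yaw,pitch(y),roll(x)",np.degrees(q[[2,4,5]]).round(1),f_)
R=Ro.from_euler("ZYX",[q[2],q[4],q[5]]).as_matrix()
for c,o in(("side",(270,60)),("top",(340,140))):
    im=cv2.resize(ims[c][o[1]:o[1]+140,o[0]:o[0]+140],None,fx=4,fy=4,interpolation=cv2.INTER_CUBIC)
    for b in EDGE:
        z=(proj(c,b@R.T+[q[0],q[1],q[3]])-o+.5)*4
        for i in range(8):
            for j in range(i):
                if (np.abs(b[i]-b[j])>1e-9).sum()==1: cv2.line(im,tuple(z[i].astype(int)),tuple(z[j].astype(int)),(0,255,0),1,cv2.LINE_AA)
    cv2.imwrite(f"pics/{t}_f6{c}.png",im)
E
python3 f6.py c "[.528,-.16,-.235,.085]"
python3 -c "
import cv2,numpy as np
cv2.imwrite('pics/c_f6.png',np.hstack([cv2.resize(cv2.imread(f'pics/c_f6{c}.png'),(400,400)) for c in('side','top')]))"
```

```text
3 [ 0.5283 -0.153  -0.1825  0.0933] -10.46 -433.36115786373773
1.5 [ 0.5282 -0.153  -0.1779  0.0934] -10.2 -756.854259438415
1.0 [ 0.528  -0.1533 -0.1796  0.0934] -10.29 -934.7940456558701
6dof [ 0.5265 -0.1555  0.0911] yaw,pitch(y),roll(x) [-12.8   1.9   3.5] -1128.7015715433595
```

View pics/c_f6.png

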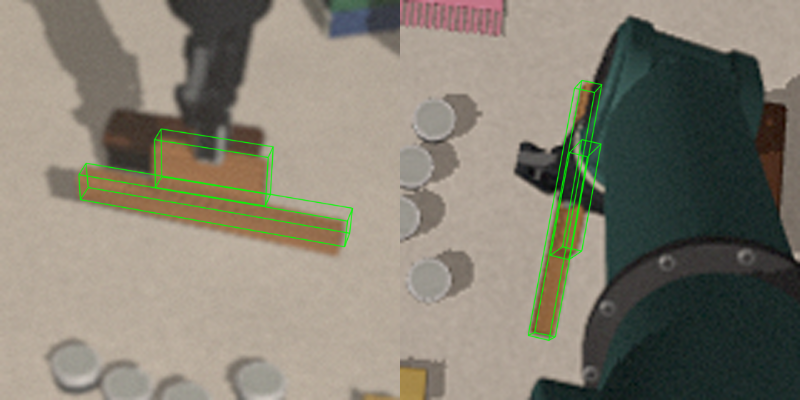

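Request:
play_rows:
  commands:
    - [0,0,0.4,0,0]
    - [0,0,0.8,0,0]
    - [0,0,1.2,0,0]
    - [0,0,1.45,0,0]
    - [0,0,1.55,0,0]

```text
clock: 6.45
ee_pos: [0.5268, -0.1601, 0.0333]
orientation: [[-0.972, 0.237, -0.003], [0.237, 0.972, 0.001], [0.003, -0.0, -1.0]]
wrist_force: [0.2, 0.2, 8.9]
grip_width: 0.0103
```

```bash
python3 pic.py d side; python3 -c "
from h import *
im=cv2.imread('pics/d_side_raw.png')[80:190,280:400];cv2.imwrite('pics/d_z.png',cv2.resize(im,None,fx=5,fy=5,interpolation=cv2.INTER_CUBIC))"
```

```text
6.45 [ 0.5268 -0.1601  0.0333] [0.16 0.21 8.91]
```

View pics/d_z.png

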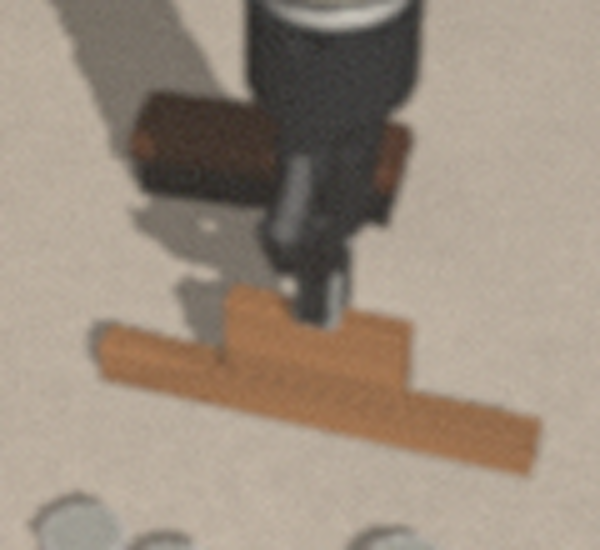

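Request:
play_rows:
  commands:
    - [0,0,-0.02,0,40]
    - [0,0,-0.02,0,85]
    - [0,0,-0.02,0,85]
    - [0,0,-0.02,0,85]
    - [0,0,-0.02,0,85]

```text
clock: 7.0
ee_pos: [0.5283, -0.1604, 0.0365]
orientation: [[-0.972, 0.237, 0.001], [0.237, 0.972, -0.0], [-0.001, 0.0, -1.0]]
wrist_force: [0.4, -0.0, -0.0]
grip_width: 0.0811
```

Request:
play_rows:
  commands:
    - [0,0,0.1,0,85]
    - [0,0,0.2,0,85]
    - [0,0,0.3,0,85]
    - [0,0,0.3,0,85]

```text
clock: 7.4
ee_pos: [0.5272, -0.1601, 0.02]
orientation: [[-0.972, 0.237, -0.002], [0.237, 0.972, 0.0], [0.002, 0.0, -1.0]]
wrist_force: [-0.7, 0.4, -0.0]
grip_width: 0.0849
```

```bash
python3 pic.py e side; python3 -c "
from h import *
im=cv2.imread('pics/e_side_raw.png')[80:190,280:400];cv2.imwrite('pics/e_z.png',cv2.resize(im,None,fx=5,fy=5,interpolation=cv2.INTER_CUBIC))"
```

```text
7.4 [ 0.5272 -0.1601  0.02  ] [-0.73  0.43 -0.01]
```

View pics/e_z.png

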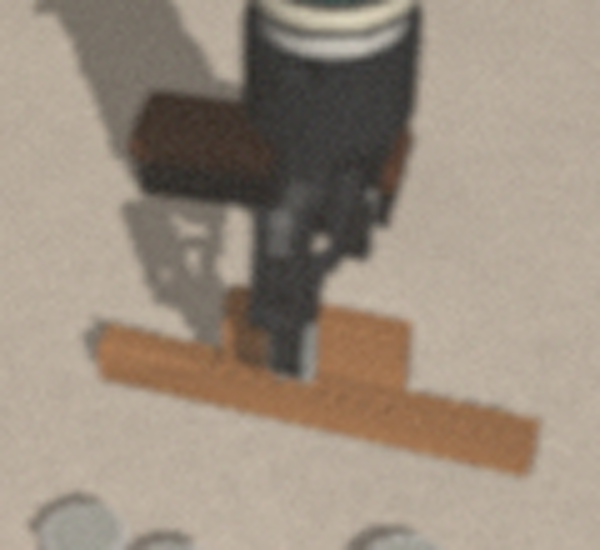

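Request:
play_rows:
  commands:
    - [0,0,0.12,0,85]
    - [0,0,0.24,0,85]
    - [0,0,0.24,0,40]
    - [0,0,0.24,0,25]

```text
clock: 7.85
ee_pos: [0.5277, -0.1603, 0.0087]
orientation: [[-0.972, 0.237, -0.001], [0.237, 0.972, 0.0], [0.001, -0.0, -1.0]]
wrist_force: [0.4, 0.3, -0.1]
grip_width: 0.0584
```

```bash
python3 pic.py f side; python3 -c "
from h import *
im=cv2.imread('pics/f_side_raw.png')[80:190,280:400];cv2.imwrite('pics/f_z.png',cv2.resize(im,None,fx=5,fy=5,interpolation=cv2.INTER_CUBIC))"
```

```text
7.85 [ 0.5277 -0.1603  0.0087] [ 0.43  0.33 -0.1 ]
```

View pics/f_z.png

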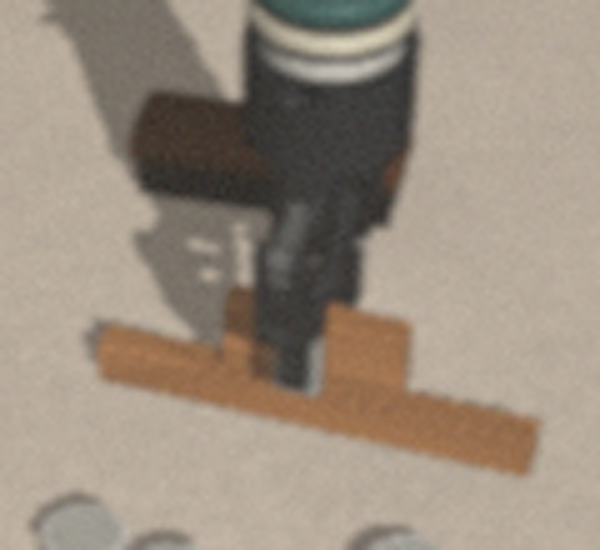

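Request:
play_rows:
  commands:
    - [0,0,0,0,20]
    - [0,0,0,0,16]
    - [0,0,0,0,12]
    - [0,0,0,0,5]
    - [0,0,0,0,0]
  grip_force: 80

```text
clock: 8.4
ee_pos: [0.5282, -0.1605, 0.0094]
orientation: [[-0.972, 0.237, 0.001], [0.237, 0.972, -0.0], [-0.001, -0.0, -1.0]]
wrist_force: [-1.2, 0.4, 5.7]
grip_width: 0.0146
```

Request:
play_rows:
  commands:
    - [0,0,0,0,0]
    - [0,0,0,0,0]
    - [0,0,0,0,0]
    - [0,0,0,0,0]

```text
clock: 8.8
ee_pos: [0.5282, -0.1605, 0.0094]
orientation: [[-0.972, 0.237, 0.001], [0.237, 0.972, -0.0], [-0.001, -0.0, -1.0]]
wrist_force: [-0.8, 0.3, 5.1]
grip_width: 0.0148
```

```bash
python3 pic.py g side; python3 -c "
from h import *
im=cv2.imread('pics/g_side_raw.png')[80:190,280:400];cv2.imwrite('pics/g_z.png',cv2.resize(im,None,fx=5,fy=5,interpolation=cv2.INTER_CUBIC))"
```

```text
8.8 [ 0.5282 -0.1605  0.0094] [-0.83  0.26  5.14]
```

View pics/g_z.png

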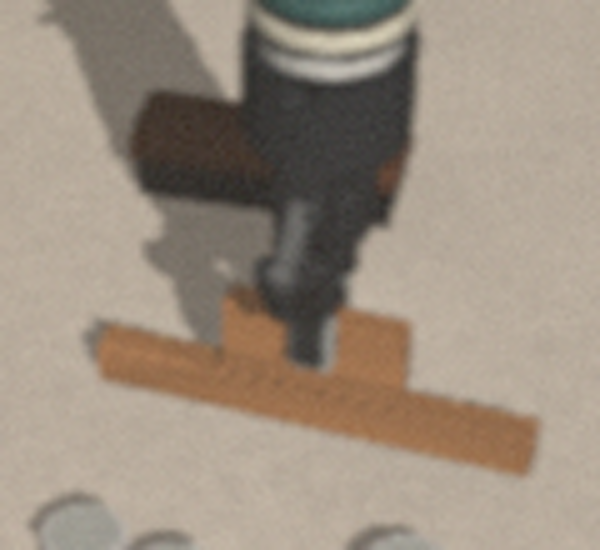

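Request:
play_rows:
  commands:
    - [0,0,-0.03,0,0]
    - [0,0,-0.06,0,0]
    - [0,0,-0.07,-0.3,0]
    - [-0.12,0,-0.07,-0.9,0]
    - [-0.24,0,-0.07,-1.4,0]

```text
clock: 9.35
ee_pos: [0.5395, -0.1631, 0.0123]
orientation: [[-0.994, 0.114, -0.001], [0.114, 0.994, 0.0], [0.001, 0.0, -1.0]]
wrist_force: [0.8, -0.4, -1.3]
grip_width: 0.0147
```

```bash
python3 - <<'E'
from h import *
o=get_obs();print(o["clock"],o["ee_pos"],o["orientation"][:,1],o["wrist_force"],o["wrist_torque"],o["grip_width"])
P=onplane("top",[(352,182.2),(344.3,198.5),(339.4,216.3),(350.2,237.8)],.02)[:,:2]
a=np.radians(-6.5);X=np.array([np.cos(a),np.sin(a)]);Y=np.array([-X[1],X[0]])
C=np.array([.575,.145])
for p in P: print(p.round(4),"s",((p-C)@X).round(4),"t",((p-C)@Y).round(4))
e=o["ee_pos"][:2];print("tool s,t",(e-C)@X,(e-C)@Y)
E
python3 pic.py h side top
```

```text
9.35 [ 0.53946802 -0.16313753  0.01233052] [1.13578661e-01 9.93529007e-01 2.44406893e-05] [ 0.84709896 -0.37986183 -1.27921254] [0.06986932 0.00174216 0.0215983 ] 0.014671450889148663
[ 0.6224 -0.0544] s 0.0697 t -0.1927
[ 0.579  -0.0336] s 0.0242 t -0.1769
[ 0.5323 -0.0202] s -0.0238 t -0.169
[ 0.4765 -0.047 ] s -0.0761 t -0.2019
tool s,t -0.00042141357766372516 -0.3101791148151348
9.35 [ 0.5395 -0.1631  0.0123] [ 0.85 -0.38 -1.28]
```

View pics/h_side.png

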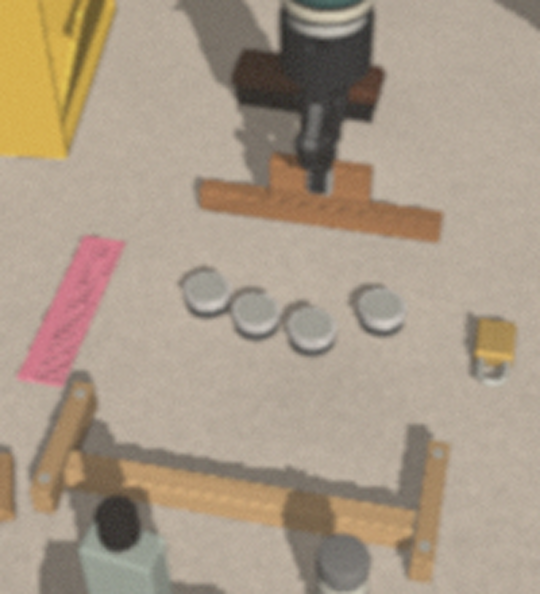

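Request:
play_rows:
  commands:
    - [0,0.3,0,0,0]
    - [0,0.65,0,0,0]
    - [0,1.0,0,0,0]
    - [0,1.25,0,0,0]
    - [0,1.4,0,0,0]

```text
clock: 9.95
ee_pos: [0.5477, -0.0912, 0.0124]
orientation: [[-0.993, 0.114, -0.001], [0.114, 0.993, 0.001], [0.001, 0.001, -1.0]]
wrist_force: [-0.4, -0.4, -1.0]
grip_width: 0.0142
```

Request:
play_rows:
  commands:
    - [0,0.1,0,0,0]
    - [0,0.2,0,0,0]
    - [0,0.3,0,0,0]
    - [0,0.4,0,0,0]
    - [0,0.5,0,0,0]

```text
clock: 10.45
ee_pos: [0.5507, -0.0692, 0.0125]
orientation: [[-0.993, 0.118, 0.0], [0.118, 0.993, -0.0], [-0.0, -0.0, -1.0]]
wrist_force: [0.1, -0.8, -0.4]
grip_width: 0.0144
```

Request:
play_rows:
  commands:
    - [0,0.1,0,0,0]
    - [0,0.2,0,0,0]
    - [0,0.3,0,0,0]
    - [0,0.4,0,0,0]
    - [0,0.5,0,0,0]

```text
clock: 10.95
ee_pos: [0.5536, -0.0439, 0.0125]
orientation: [[-0.993, 0.117, 0.0], [0.117, 0.993, -0.0], [-0.0, -0.0, -1.0]]
wrist_force: [-0.6, -1.4, -0.7]
grip_width: 0.0148
```

Request:
play_rows:
  commands:
    - [0,0.1,0,0,0]
    - [0,0.2,0,0,0]
    - [0,0.3,0,0,0]
    - [0,0.4,0,0,0]
    - [0,0.5,0,0,0]

```text
clock: 11.45
ee_pos: [0.5566, -0.0188, 0.0125]
orientation: [[-0.993, 0.117, 0.0], [0.117, 0.993, -0.0], [-0.0, -0.0, -1.0]]
wrist_force: [-1.1, -1.5, -0.8]
grip_width: 0.0143
```

```bash
python3 pic.py i side top
```

```text
11.45 [ 0.5566 -0.0188  0.0125] [-1.13 -1.53 -0.76]
```

View pics/i_side.png

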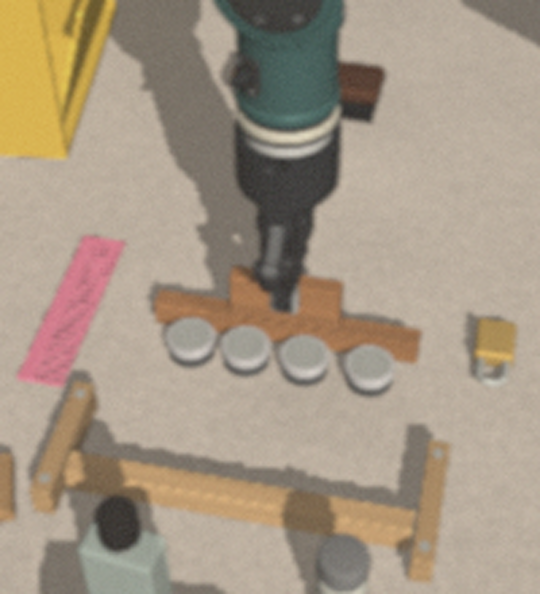

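View pics/i_top.png

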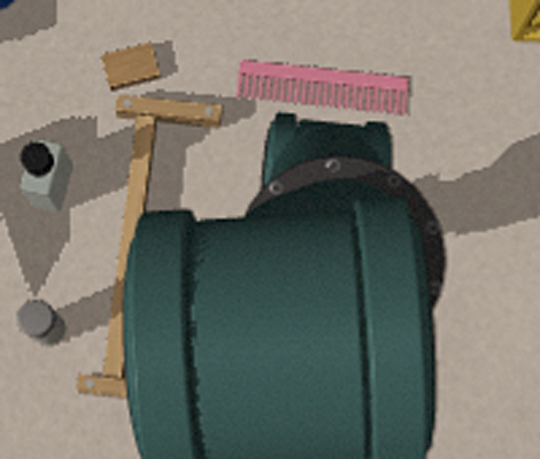

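Request:
play_rows:
  commands:
    - [0,0.1,0,0,0]
    - [0,0.2,0,0,0]
    - [0,0.3,0,0,0]
    - [0,0.4,0,0,0]
    - [0,0.5,0,0,0]

```text
clock: 12.05
ee_pos: [0.5595, 0.0061, 0.0125]
orientation: [[-0.993, 0.117, -0.0], [0.117, 0.993, -0.0], [0.0, -0.0, -1.0]]
wrist_force: [-0.3, -1.5, -1.2]
grip_width: 0.0146
```

Request:
play_rows:
  commands:
    - [0,0.1,0,0,0]
    - [0,0.2,0,0,0]
    - [0,0.3,0,0,0]
    - [0,0.4,0,0,0]
    - [0,0.5,0,0,0]

```text
clock: 12.55
ee_pos: [0.5624, 0.0309, 0.0125]
orientation: [[-0.993, 0.117, -0.0], [0.117, 0.993, 0.0], [0.0, -0.0, -1.0]]
wrist_force: [-0.3, -1.1, -0.9]
grip_width: 0.0147
```

Request:
play_rows:
  commands:
    - [0,0.1,0,0,0]
    - [0,0.2,0,0,0]
    - [0,0.3,0,0,0]
    - [0,0.4,0,0,0]
    - [0,0.5,0,0,0]

```text
clock: 13.05
ee_pos: [0.5653, 0.0557, 0.0125]
orientation: [[-0.993, 0.117, -0.0], [0.117, 0.993, -0.0], [0.0, -0.0, -1.0]]
wrist_force: [0.5, -1.0, -0.6]
grip_width: 0.0145
```

```bash
python3 pic.py j side; python3 -c "
from h import *
o=get_obs();e=o['ee_pos'][:2]-[.575,.145];a=np.radians(-6.5);X=np.array([np.cos(a),np.sin(a)]);Y=np.array([-X[1],X[0]]);print(e@X,e@Y,o['wrist_force'][:2]@Y,o['wrist_torque'])"
```

```text
13.05 [0.5653 0.0557 0.0125] [ 0.48 -0.96 -0.61]
0.0005321282403598229 -0.08844197093853756 0.4892814215156748 [-0.26512244  0.09879104  0.01703899]
```

View pics/j_side.png

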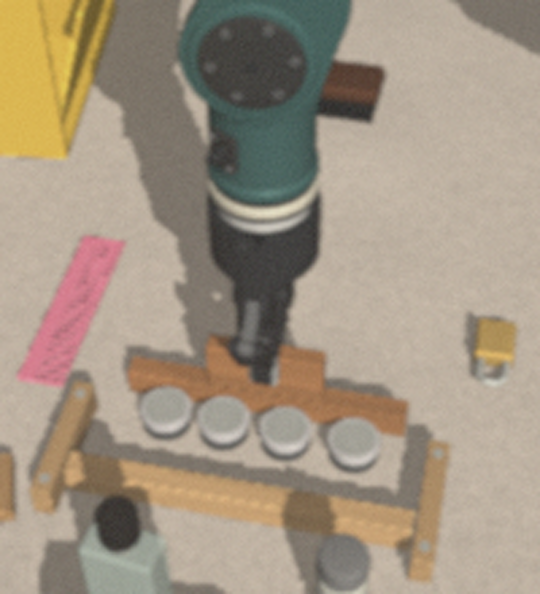

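Request:
play_rows:
  commands:
    - [0,0.1,0,0,0]
    - [0,0.2,0,0,0]
    - [0,0.3,0,0,0]
    - [0,0.4,0,0,0]
    - [0,0.47,0,0,0]

```text
clock: 13.6
ee_pos: [0.5681, 0.0794, 0.0125]
orientation: [[-0.993, 0.116, 0.0], [0.116, 0.993, 0.0], [0.0, 0.0, -1.0]]
wrist_force: [0.2, -0.4, -1.1]
grip_width: 0.0146
```

Request:
play_rows:
  commands:
    - [0,0.04,0,0,0]
    - [0,0.08,0,0,0]
    - [0,0.12,0,0,0]
    - [0,0.16,0,0,0]

```text
clock: 14.0
ee_pos: [0.569, 0.0865, 0.0125]
orientation: [[-0.993, 0.117, -0.0], [0.117, 0.993, -0.0], [0.0, -0.0, -1.0]]
wrist_force: [0.1, -1.2, -0.6]
grip_width: 0.0142
```

Request:
play_rows:
  commands:
    - [0,0.03,0,0,0]
    - [0,0.06,0,0,0]
    - [0,0.09,0,0,0]

```text
clock: 14.3
ee_pos: [0.5695, 0.0911, 0.0125]
orientation: [[-0.993, 0.117, -0.0], [0.117, 0.993, -0.0], [0.0, -0.0, -1.0]]
wrist_force: [-0.5, -1.6, -1.6]
grip_width: 0.0145
```

Request:
play_rows:
  commands:
    - [0,0.03,0,0,0]
    - [0,0.06,0,0,0]
    - [0,0.09,0,0,0]

```text
clock: 14.6
ee_pos: [0.5699, 0.0946, 0.0125]
orientation: [[-0.993, 0.116, -0.0], [0.116, 0.993, -0.001], [0.0, -0.001, -1.0]]
wrist_force: [0.1, -5.6, 0.1]
grip_width: 0.0147
```

Request:
play_rows:
  commands:
    - [0,0.02,0,0,0]
    - [0,0.04,0,0,0]
    - [0,0.06,0,0,0]

```text
clock: 14.9
ee_pos: [0.57, 0.0957, 0.0125]
orientation: [[-0.993, 0.117, -0.001], [0.117, 0.993, -0.003], [0.0, -0.003, -1.0]]
wrist_force: [-0.7, -6.2, 1.0]
grip_width: 0.0148
```

Request:
play_rows:
  commands:
    - [0,0.02,0,0,0]
    - [0,0.04,0,0,0]
    - [0,0.06,0,0,0]

```text
clock: 15.2
ee_pos: [0.5702, 0.0986, 0.0125]
orientation: [[-0.993, 0.118, -0.001], [0.118, 0.993, -0.003], [0.001, -0.003, -1.0]]
wrist_force: [-1.4, -6.2, 1.1]
grip_width: 0.0143
```

Request:
play_rows:
  commands:
    - [0,0.02,0,0,0]
    - [0,0.04,0,0,0]
    - [0,0.06,0,0,0]
    - [0,0.08,0,0,0]

```text
clock: 15.6
ee_pos: [0.5707, 0.1025, 0.0125]
orientation: [[-0.993, 0.118, -0.001], [0.118, 0.993, -0.003], [0.001, -0.003, -1.0]]
wrist_force: [-0.3, -6.2, 0.8]
grip_width: 0.0148
```

Request:
play_rows:
  commands:
    - [0,0.02,0,0,0]
    - [0,0.04,0,0,0]
    - [0,0.06,0,0,0]
    - [0,0.08,0,0,0]

```text
clock: 16.0
ee_pos: [0.5711, 0.1064, 0.0125]
orientation: [[-0.993, 0.118, -0.001], [0.118, 0.993, -0.003], [0.001, -0.003, -1.0]]
wrist_force: [-1.7, -6.1, 1.3]
grip_width: 0.0145
```

```bash
python3 pic.py k side; python3 -c "
from h import *
o=get_obs();print(o['wrist_torque'],o['orientation'])"
```

```text
16.0 [0.5711 0.1064 0.0125] [-1.66 -6.08  1.3 ]
[-1.56775627  0.1104428   0.20714519] [[-9.93090282e-01  1.17348310e-01 -1.03273725e-03]
 [ 1.17350923e-01  9.93085970e-01 -3.00289265e-03]
 [ 6.73212495e-04 -3.10333617e-03 -9.99994958e-01]]
```

View pics/k_side.png

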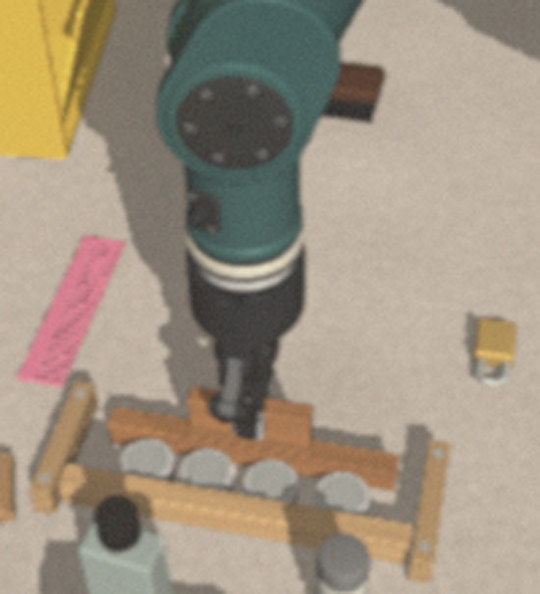

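Request:
play_rows:
  commands:
    - [0,0.02,0,-0.02,0]
    - [0,0.04,0,-0.04,0]
    - [0,0.06,0,-0.06,0]
    - [0,0.08,0,-0.06,0]

```text
clock: 16.45
ee_pos: [0.5715, 0.1094, 0.0125]
orientation: [[-0.993, 0.114, -0.002], [0.114, 0.993, -0.004], [0.001, -0.004, -1.0]]
wrist_force: [-1.5, -8.6, 1.5]
grip_width: 0.0145
```

```bash
cat > s.py <<'E'
from h import *
o=get_obs();a=np.radians(-6.5);Y=np.array([-np.sin(a),np.cos(a)]);F=-o["wrist_force"][:2]@Y
print(o["clock"],"y",o["ee_pos"].round(4),"push",F.round(2),"tz",o["wrist_torque"].round(3),"yaw",np.degrees(np.arctan2(o["orientation"][0,1],o["orientation"][1,1])).round(2),"grip",o["grip_width"].round(4))
E
python3 s.py
```

```text
Traceback (most recent call last):
  File "s.py", line 3, in <module>
    print(o["clock"],"y",o["ee_pos"].round(4),"push",F.round(2),"tz",o["wrist_torque"].round(3),"yaw",np.degrees(np.arctan2(o["orientation"][0,1],o["orientation"][1,1])).round(2),"grip",o["grip_width"].round(4))
                                                                                                                                                                                          ^^^^^^^^^^^^^^^^^^^^^
AttributeError: 'float' object has no attribute 'round'
```

```bash
sed -i 's/o\["grip_width"\].round(4)/round(o["grip_width"],4)/' s.py; python3 s.py
```

```text
16.45 y [0.5715 0.1094 0.0125] push 8.71 tz [-2.264  0.192 -0.013] yaw 6.54 grip 0.0145
```

Request:
play_rows:
  commands:
    - [0,0.02,0,0,0]

```text
clock: 16.55
ee_pos: [0.5715, 0.1094, 0.0126]
orientation: [[-0.993, 0.114, -0.002], [0.114, 0.993, -0.005], [0.001, -0.005, -1.0]]
wrist_force: [-0.9, -11.2, 2.0]
grip_width: 0.0145
```

```bash
python3 s.py
```

```text
16.55 y [0.5715 0.1094 0.0126] push 11.21 tz [-2.596  0.224  0.125] yaw 6.57 grip 0.0145
```

Request:
play_rows:
  commands:
    - [0,0.004,0,0,0]
    - [0,0.004,0,0,0]

```text
clock: 16.75
ee_pos: [0.5715, 0.1094, 0.0126]
orientation: [[-0.993, 0.115, -0.002], [0.115, 0.993, -0.005], [0.001, -0.005, -1.0]]
wrist_force: [-1.0, -9.0, 2.6]
grip_width: 0.0147
```

```bash
python3 s.py; python3 pic.py l side
```

```text
16.75 y [0.5715 0.1094 0.0126] push 9.01 tz [-2.331  0.183  0.075] yaw 6.58 grip 0.0147
16.75 [0.5715 0.1094 0.0126] [-1.   -8.96  2.59]
```

View pics/l_side.png

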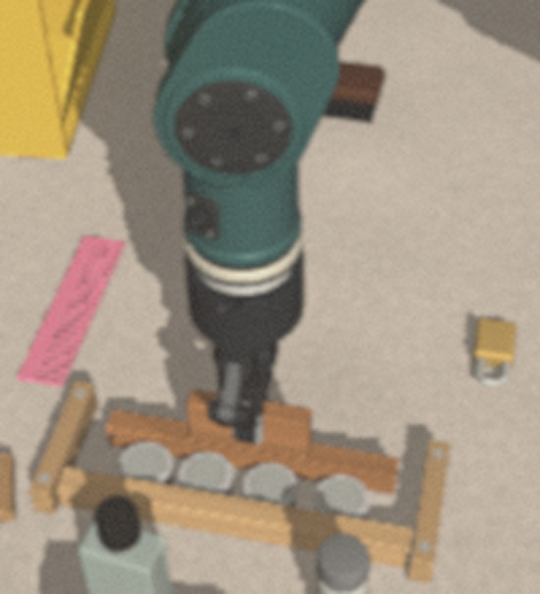

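Request:
play_rows:
  commands:
    - [0,0.01,0,0,0]
    - [0,0.02,0,0,0]
    - [0,0.02,0,0,0]

```text
clock: 17.1
ee_pos: [0.5714, 0.1095, 0.0125]
orientation: [[-0.993, 0.115, -0.002], [0.115, 0.993, -0.006], [0.001, -0.006, -1.0]]
wrist_force: [-2.0, -10.1, 2.0]
grip_width: 0.0145
```

```bash
python3 s.py
```

```text
17.1 y [0.5714 0.1095 0.0125] push 10.29 tz [-2.63   0.272  0.074] yaw 6.6 grip 0.0145
```

Request:
play_rows:
  commands:
    - [0,0.015,0,0,0]
    - [0,0.03,0,0,0]
    - [0,0.03,0,0,0]

```text
clock: 17.4
ee_pos: [0.5715, 0.1095, 0.0126]
orientation: [[-0.993, 0.116, -0.002], [0.116, 0.993, -0.008], [0.002, -0.008, -1.0]]
wrist_force: [-1.0, -11.6, 3.5]
grip_width: 0.0141
```

```bash
python3 s.py
```

```text
17.4 y [0.5715 0.1095 0.0126] push 11.61 tz [-3.1    0.265  0.139] yaw 6.64 grip 0.0141
```

Request:
play_rows:
  commands:
    - [0,0,0,0,0]
    - [0,0,0,0,0]

```text
clock: 17.6
ee_pos: [0.5714, 0.1095, 0.0126]
orientation: [[-0.993, 0.116, -0.002], [0.116, 0.993, -0.008], [0.002, -0.008, -1.0]]
wrist_force: [-1.5, -11.3, 2.7]
grip_width: 0.0145
```

```bash
python3 s.py
```

```text
17.6 y [0.5714 0.1095 0.0126] push 11.35 tz [-3.132  0.251  0.089] yaw 6.64 grip 0.0145
```

Request:
play_rows:
  commands:
    - [0,0.012,0,0,0]
    - [0,0.012,0,0,0]
    - [0,0.012,0,0,0]
    - [0,0.012,0,0,0]
    - [0,0.012,0,0,0]

```text
clock: 18.1
ee_pos: [0.5714, 0.1096, 0.0126]
orientation: [[-0.993, 0.116, -0.003], [0.116, 0.993, -0.008], [0.002, -0.008, -1.0]]
wrist_force: [-0.9, -13.2, 3.1]
grip_width: 0.0148
```

```bash
python3 s.py
```

```text
18.1 y [0.5714 0.1096 0.0126] push 13.21 tz [-3.278  0.316  0.178] yaw 6.66 grip 0.0148
```

Request:
play_rows:
  commands:
    - [0,0,0,0,0]
    - [0,0,0,0,0]
    - [0,0,0,0,0]
    - [0,0,0,0,0]
    - [0,0,0,0,0]

```text
clock: 18.6
ee_pos: [0.5714, 0.1096, 0.0126]
orientation: [[-0.993, 0.116, -0.003], [0.116, 0.993, -0.008], [0.002, -0.008, -1.0]]
wrist_force: [-1.9, -13.3, 3.4]
grip_width: 0.0147
```

Request:
play_rows:
  commands:
    - [0,0,0,0,0]
    - [0,0,0,0,0]
    - [0,0,0,0,0]
    - [0,0,0,0,0]
    - [0,0,0,0,0]

```text
clock: 19.1
ee_pos: [0.5714, 0.1095, 0.0126]
orientation: [[-0.993, 0.116, -0.003], [0.116, 0.993, -0.008], [0.002, -0.008, -1.0]]
wrist_force: [-1.3, -14.0, 3.4]
grip_width: 0.0146
```

```bash
python3 s.py; python3 pic.py m side; python3 s.py; python3 -c "
from h import *
im=cv2.imread('pics/m_side_raw.png')[215:295,230:390];cv2.imwrite('pics/m_z.png',cv2.resize(im,None,fx=5,fy=5,interpolation=cv2.INTER_CUBIC))"
```

```text
19.1 y [0.5714 0.1095 0.0126] push 14.1 tz [-3.303  0.294  0.103] yaw 6.66 grip 0.0146
19.1 [0.5714 0.1095 0.0126] [ -1.32 -14.04   3.41]
19.15 y [0.5714 0.1096 0.0126] push 12.81 tz [-3.291  0.259  0.156] yaw 6.65 grip 0.0144
```

View pics/m_z.png

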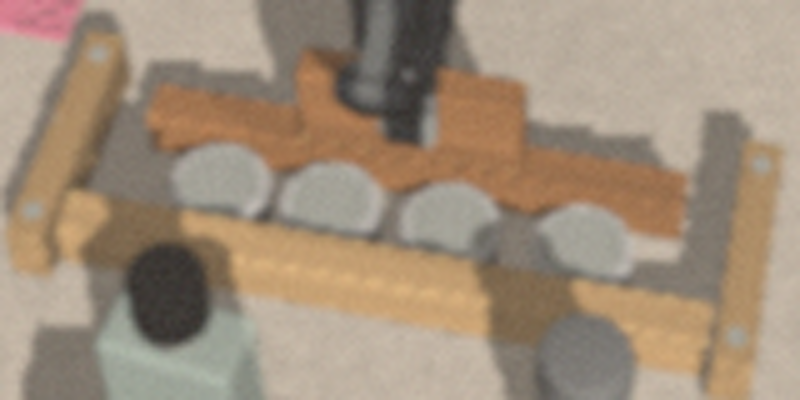

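Request:
play_rows:
  commands:
    - [0,-0.008,0,0,0]
    - [0,-0.008,0,0,0]
    - [0,-0.008,0,0,0]
    - [0,-0.008,0,0,0]
    - [0,-0.008,0,0,0]

```text
clock: 19.65
ee_pos: [0.5714, 0.1096, 0.0126]
orientation: [[-0.993, 0.116, -0.003], [0.116, 0.993, -0.008], [0.002, -0.008, -1.0]]
wrist_force: [-1.7, -12.5, 3.2]
grip_width: 0.0148
```

```bash
python3 s.py
```

```text
19.65 y [0.5714 0.1096 0.0126] push 12.61 tz [-3.161  0.256  0.111] yaw 6.65 grip 0.0148
```

Request:
play_rows:
  commands:
    - [0,0,0,0,0]
    - [0,0,0,0,0]
    - [0,0,0,0,0]
    - [0,0,0,0,0]
    - [0,0,0,0,0]

```text
clock: 20.15
ee_pos: [0.5715, 0.1095, 0.0126]
orientation: [[-0.993, 0.116, -0.002], [0.116, 0.993, -0.008], [0.002, -0.008, -1.0]]
wrist_force: [-0.5, -13.2, 3.5]
grip_width: 0.0147
```

```bash
python3 s.py
```

```text
20.15 y [0.5715 0.1095 0.0126] push 13.14 tz [-3.141  0.315  0.094] yaw 6.65 grip 0.0147
```

Request:
play_rows:
  commands:
    - [0,0,0,0,0]
    - [0,0,0,0,0]
    - [0,0,0,0,0]
    - [0,0,0,0,0]
    - [0,0,0,0,0]

```text
clock: 20.65
ee_pos: [0.5714, 0.1096, 0.0126]
orientation: [[-0.993, 0.116, -0.003], [0.116, 0.993, -0.008], [0.002, -0.008, -1.0]]
wrist_force: [-0.9, -12.5, 2.5]
grip_width: 0.0144
```

```bash
python3 s.py
```

```text
20.65 y [0.5714 0.1096 0.0126] push 12.48 tz [-3.197  0.274  0.077] yaw 6.65 grip 0.0144
```

Request:
play_rows:
  commands:
    - [0,-0.05,0,0,0]
    - [0,-0.1,0,0,0]
    - [0,-0.15,0,0,0]
    - [0,-0.25,0,0,0]
    - [0,-0.4,0,0,0]

```text
clock: 21.15
ee_pos: [0.5707, 0.0995, 0.0125]
orientation: [[-0.994, 0.109, 0.001], [0.109, 0.994, 0.002], [-0.001, 0.002, -1.0]]
wrist_force: [-0.1, 0.4, -2.5]
grip_width: 0.0144
```

Request:
play_rows:
  commands:
    - [0,-0.3,0,0,0]
    - [0,-0.8,0,0,0]
    - [0,-1.4,0,0,0]
    - [0,-2.0,0,0,0]
    - [0,-2.4,0,0,0]

```text
clock: 21.65
ee_pos: [0.5563, -0.0255, 0.0126]
orientation: [[-0.993, 0.115, -0.0], [0.115, 0.993, -0.001], [-0.0, -0.001, -1.0]]
wrist_force: [-0.0, -0.2, -1.3]
grip_width: 0.0143
```

Request:
play_rows:
  commands:
    - [0,-0.3,0,0,0]
    - [0,-0.4,0,0,0]
    - [0,-0.4,0.02,0,0]
    - [0,-0.4,0.04,0,0]
    - [0,-0.4,0.05,0,0]

```text
clock: 22.15
ee_pos: [0.5549, -0.0399, 0.0098]
orientation: [[-0.994, 0.109, -0.0], [0.109, 0.994, 0.001], [0.0, 0.001, -1.0]]
wrist_force: [-0.1, -0.0, -1.2]
grip_width: 0.014
```

```bash
python3 s.py; python3 pic.py n side; python3 -c "
from h import *
print(get_obs()['wrist_force'])"
```

```text
22.15 y [ 0.5549 -0.0399  0.0098] push 0.04 tz [ 0.017 -0.02   0.027] yaw 6.26 grip 0.014
22.15 [ 0.5549 -0.0399  0.0098] [-0.14 -0.03 -1.23]
[ 0.30334204 -0.98717918 -1.21998415]
```

View pics/n_side.png

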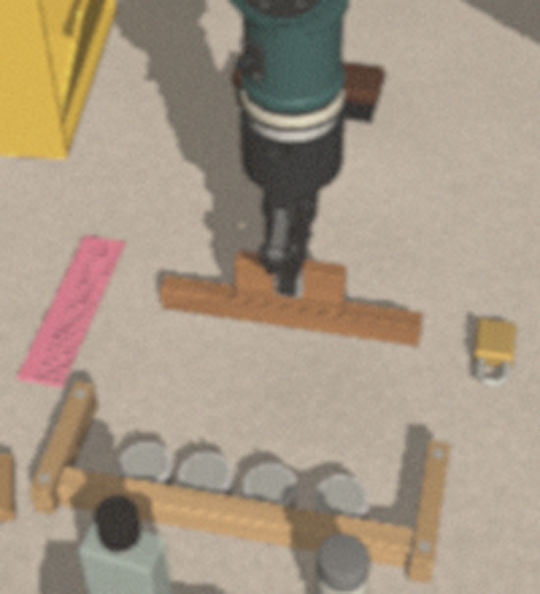

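Request:
play_rows:
  commands:
    - [0,0,0.01,0,0]
    - [0,0,0.02,0,0]
    - [0,0,0.03,0,0]

```text
clock: 22.5
ee_pos: [0.5549, -0.0406, 0.0094]
orientation: [[-0.994, 0.11, -0.0], [0.11, 0.994, 0.001], [0.0, 0.001, -1.0]]
wrist_force: [-2.2, 1.4, 12.6]
grip_width: 0.0146
```

Request:
play_rows:
  commands:
    - [0,0,0.01,0,0]
    - [0,0,0.02,0,0]

```text
clock: 22.7
ee_pos: [0.5549, -0.0406, 0.0094]
orientation: [[-0.994, 0.11, 0.0], [0.11, 0.994, 0.001], [0.0, 0.001, -1.0]]
wrist_force: [-4.6, 0.3, 20.2]
grip_width: 0.0145
```

Request:
play_rows:
  commands:
    - [0,0,-0.02,0,0]
    - [0,0,-0.04,0,0]
    - [0,0,-0.045,0,0]
    - [0,0,-0.045,0,0]

```text
clock: 23.1
ee_pos: [0.5546, -0.0418, 0.0095]
orientation: [[-0.994, 0.112, -0.0], [0.112, 0.994, -0.0], [0.0, -0.0, -1.0]]
wrist_force: [0.1, -0.3, -1.9]
grip_width: 0.0147
```

Request:
play_rows:
  commands:
    - [0,0,0,0,25]
    - [0,0,0,0,40]
    - [0,0,0,0,60]
    - [0,0,0,0,70]
    - [0,0,0,0,70]

```text
clock: 23.6
ee_pos: [0.5548, -0.0418, 0.0098]
orientation: [[-0.994, 0.112, 0.0], [0.112, 0.994, -0.0], [-0.0, -0.0, -1.0]]
wrist_force: [0.4, -0.3, -0.2]
grip_width: 0.0701
```

Request:
play_rows:
  commands:
    - [0,0,-0.2,0,70]
    - [0,0,-0.7,0,70]
    - [0,0,-1.5,0,70]
    - [0,0,-2.4,0,70]
    - [0,0,-3.2,0,70]

```text
clock: 24.1
ee_pos: [0.5547, -0.0419, 0.1724]
orientation: [[-0.994, 0.112, 0.001], [0.112, 0.994, -0.0], [-0.001, 0.0, -1.0]]
wrist_force: [1.1, 0.1, -0.4]
grip_width: 0.0696
```

Request:
play_rows:
  commands:
    - [0,-0.8,-0.5,0,70]
    - [0,-1.7,-0.8,0,70]
    - [0,-2.6,-0.8,0,70]
    - [0,-3.5,-0.8,0,70]
    - [0,-4.4,-0.8,0,70]

```text
clock: 24.6
ee_pos: [0.5297, -0.262, 0.211]
orientation: [[-0.994, 0.111, 0.001], [0.111, 0.994, -0.0], [-0.001, -0.0, -1.0]]
wrist_force: [0.8, 0.2, -0.4]
grip_width: 0.0701
```

```bash
python3 s.py; python3 pic.py o side top
```

```text
24.6 y [ 0.5297 -0.262   0.211 ] push -0.25 tz [ 0.002 -0.073 -0.022] yaw 6.39 grip 0.0701
24.6 [ 0.5297 -0.262   0.211 ] [ 0.78  0.16 -0.4 ]
```

View pics/o_side.png

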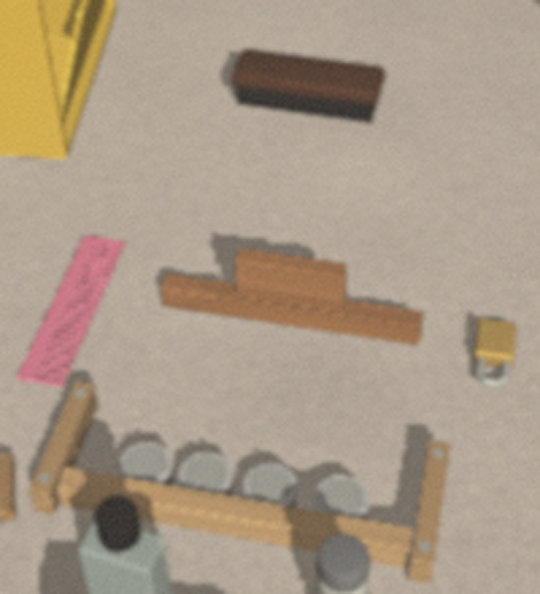

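View pics/o_top.png

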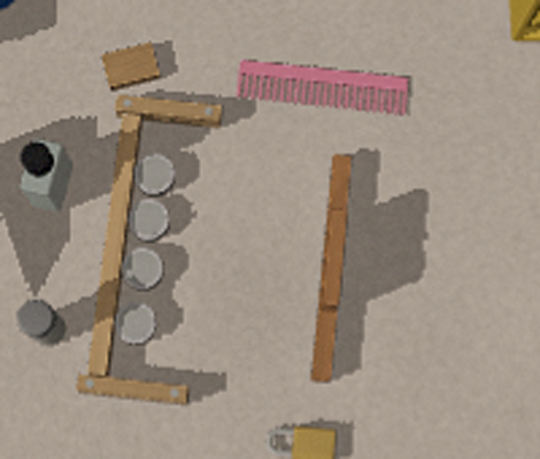

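```bash
python3 - <<'E'
from eg import *
ims={c:cv2.imread(f"pics/o_{c}_raw.png") for c in("top","side")}
im=ims["top"][145:260,250:310];cv2.imwrite("pics/o_z.png",cv2.resize(im,None,fx=5,fy=5,interpolation=cv2.INTER_CUBIC))
x,f=efit(RS,[.575,.16,-.114],ims);print("rail",x.round(4),np.degrees(x[2]),f)
a=x[2];X=np.array([np.cos(a),np.sin(a)]);Y=np.array([-X[1],X[0]])
# tin fit: gradient along top circle in both views
G={c:grads(ims[c],1.) for c in ims}
th=np.linspace(0,2*np.pi,90)
def sc(p,c):
    P=np.c_[p[0]+.02*np.cos(th),p[1]+.02*np.sin(th),0*th+.02];P2=np.c_[p[0]+.021*np.cos(th),p[1]+.021*np.sin(th),0*th+.02]
    q=proj(c,P);n=proj(c,P2)-q;n/=np.linalg.norm(n,axis=1)[:,None]
    g=map_coordinates(G[c][0],[q[:,1],q[:,0]],order=1)*n[:,0]+map_coordinates(G[c][1],[q[:,1],q[:,0]],order=1)*n[:,1]
    return -g.mean()
for uv in((155,174),(150.5,219),(143,269),(138,324)):
    p=onplane("top",[(uv[0]/2.7+225,uv[1]/2.7+110)],.02)[0,:2]
    out=[]
    for cs in(("top",),("side",),("top","side")):
        fs=lambda p:sum(sc(p,c) for c in cs)
        r=minimize(fs,p,method="Nelder-Mead",options=dict(initial_simplex=[p,p+[.004,0],p+[0,.004]]));d=r.x-x[:2]
        out+= [r.x.round(4),"s %.4f t %.4f"%(d@X,d@Y)]
    print(out)
E
```

```text
rail [ 0.5636  0.1635 -0.1107] -6.341511972904954 -198.34159832351756
[array([0.6375, 0.1351]), 's 0.0766 t -0.0201', array([0.6529, 0.123 ]), 's 0.0932 t -0.0304', array([0.6265, 0.1364]), 's 0.0655 t -0.0201']
[array([0.5906, 0.1407]), 's 0.0293 t -0.0197', array([0.6081, 0.1291]), 's 0.0481 t -0.0293', array([0.6062, 0.1121]), 's 0.0480 t -0.0464']
[array([0.5267, 0.1606]), 's -0.0363 t -0.0069', array([0.5266, 0.1566]), 's -0.0360 t -0.0110', array([0.5273, 0.1586]), 's -0.0355 t -0.0089']
[array([0.5064, 0.121 ]), 's -0.0522 t -0.0485', array([0.5114, 0.1368]), 's -0.0489 t -0.0323', array([0.5172, 0.1302]), 's -0.0424 t -0.0383']
```

View pics/o_z.png

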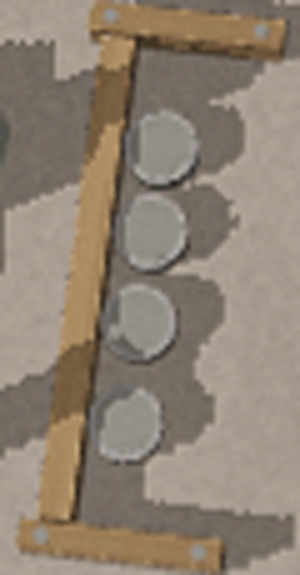

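```bash
python3 - <<'E'
from h import *
a=cv2.imread("pics/side0.png");b=cv2.imread("pics/o_side_raw.png");t0=cv2.imread("pics/top0.png");t1=cv2.imread("pics/o_top_raw.png")
def sh(A,B,x0,x1,y0,y1):
    r=cv2.matchTemplate(cv2.cvtColor(B[y0-5:y1+5,x0-5:x1+5],6),cv2.cvtColor(A[y0:y1,x0:x1],6),cv2.TM_CCOEFF_NORMED);_,m,_,l=cv2.minMaxLoc(r);return round(m,3),l[0]-5,l[1]-5
for n,A,B,r in(("comb",t0,t1,(310,380,128,155)),("matchbox",t0,t1,(260,288,124,144)),("cologne",t0,t1,(229,252,155,190)),("roll_on",t0,t1,(229,250,218,240)),("padlock",t0,t1,(322,352,264,284)),("brush",a,b,(303,364,96,126)),("guide",t0,t1,(266,308,142,158)),("guide2",t0,t1,(252,296,246,260))):
    print(n,sh(A,B,*r))
hand_in()
print(get_obs()["clock"])
E
```

```text
comb (0.995, 0, 0)
matchbox (0.997, 0, 0)
cologne (0.997, 0, 0)
roll_on (0.998, 0, 0)
padlock (0.996, 0, 0)
brush (0.908, -1, 0)
guide (0.844, 0, 0)
guide2 (0.475, 1, -5)
the job is handed in; nothing more can be done
the job is handed in; nothing more can be done
```

The job is done and handed in at about 24.7 s. I gathered the four tins into one row with the straightedge and drove the rail about 15 mm back to its dead stop. I held the row there, then set the straightedge down on the ledge about 150 mm from the tins.

**Dead stop:** the tool stopped at y = 0.1095 m and did not move further as the push was raised from about 9 to 14 N.

**Push:** the hold lasted about 2.5 s, the last 1.5 s of it at 12.5–13.1 N, a little above the 12 N asked. The highest single reading was 14.1 N, and readings were noisy by about ±0.7 N. I only saw the force at the end of each move, so short peaks in between are not ruled out, though nothing I saw came near 16 N.

**Final pictures:**
- **Tins:** the four are in line, parallel to the rail and against it. I judged this by comparing their edges with the rail in the top picture, because my automatic circle fit of the tins failed in the rail's shadow.
- **Other things:** the comb, matchbox, cologne, roll-on and padlock showed no shift. The brush matched within one pixel, a weaker match because its lighting had changed. The template check on one bay guide was unreliable (0.475, the guide being partly in the arm's shadow at first).

**Things that went wrong or disagreed:**
- **First grasp:** it held only the top of the grip, because the fingertips looked about 30 mm higher in the pictures than the reported tool position. I had lifted the straightedge about 80 mm before seeing this, so I set it back down and gripped again about 24 mm lower. The second grip held steady to the end.
- **Setting down:** I briefly pressed the straightedge onto the ledge with about 20 N before releasing it.

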